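Pack the walnut dice vault for the next session

ROBOT

A 6-joint arm with a two-finger parallel gripper is mounted at the origin on the work surface. World frame = base frame: x ahead of the robot, y to its left, z up, the work surface at z = 0. Lengths are in mm, angles in degrees, forces in N, time in s.
With the tool pointing down it reaches from about 250 to 850 mm from the base axis. Payload 12.5 kg.
Tool frame: the origin (TCP) lies on the front face of the gripper's body, between the roots of the fingers; the fingertips stand 84 mm ahead of it and the grasp point (between the pads) lies 65 mm ahead of it; x points along the fingers, y is the direction in which the jaws open and shut, and the axes are right-handed (so a half turn about x gives the same grasp; the last joint's range is limited). The gripper opens to 93 mm and grips with 3 to 60 N. Pads are 15 mm wide; open, the fingers measure 128 mm over their backs; the gripper's body (75 mm by 188 mm) begins 65 mm behind the grasp point.
Start: joints at [-81.566, 20.094, 94.641, -0, 65.266, -4.847], TCP at [126.372, -535.271, 302.733] pointing down, gripper open.
Joint ranges: [-157.81, 157.81], [-45, 120.19], [0.68, 151.7], [-89.99, 269.99], [4.06, 180], [-164.3, 164.3]. Speed limits (degrees/s): [127.2, 127.2, 159.86, 180, 180, 180].

INTERFACE

Orientations are given as [roll, pitch, yaw] about the fixed x, y, z axes, in that order (R = Rz(yaw) Ry(pitch) Rx(roll)).
In Python, from plant import * gives the robot as it stands.
- The arm moves only by the tool apply_moves, never from a script. Its argument "increments" is a list of rows, each an object with "dp": the shift along the tool's x, y, z as a fraction of full scale, a list of three; "turn": the turn, a rotation vector about the tool's x, y, z as a fraction of full scale, a list of three. A call has 1 to 10 rows; each row is the pose to reach, as a shift and turn from the pose measured when the call began, along the tool's axes at that moment; what a row does not reach only later rows make up. Full scale, the value 1, is 750 mm for a shift and 45 degrees for a turn. A row lasts 1/10 s, in which the tool goes at most 50 mm and 8.59 degrees, less where a joint would pass 70% of its speed; a pose out of reach is approached as far as the arm can. A call with a number of a shift or a turn outside -1 to 1 is refused whole. A call with a gripper value outside its range is refused whole. "jaw" is the closure, from 0 (fully open) to 1 (shut), set as the call begins (left out, the last holds). The fingers move at their own pace and stop on an object; the grip force is fixed at half the most. Time passes only in rows, so rows that repeat a pose let the fingers close. It gives the time, the measured TCP pose, the force and the opening at its end, in the units of the state.
- state(): the state, without advancing time (a new reading comes with each control period).
- grab_frame(name): name is "side" or "top" or "wrist"; returns the picture (384x512x3 uint8, red, green, blue); there is no depth.
- camera_params(name): a dict with "fov_y" (degrees; the focal length in pixels is half the picture's height over the tangent of half this angle, whatever the lens; pixels are square), "cx", "cy" (the principal point, pixels), "cam_to_world" (4x4, takes a point from camera to world coordinates). Camera axes: x right, y down, z forward; pixel columns grow to the right and rows downward; lengths in mm; the calibration is good to about 2 mm. A picture is of the moment at which its call begins: read the wrist's pose just before it. camera_params takes no time and is no camera call; for the wrist camera it gives the pose at the moment of the call.
- close_job(): hands the job in, once; it reports no verdict.
The state is a dict: "clock": time; "qpos": joint angles; "qd": joint speeds; "joint_efforts": joint torques, N m; "tcp_pos": TCP position; "eef_rot": TCP orientation; "contact_force": force on the tool from outside, world axes, zero at the start; "wrist_torque": the same for the moment, N m; "opening": finger opening in mm.
Only numpy, scipy, OpenCV 4.12 (cv2) and the standard library are available. Lean on these libraries where they do the work, as an engineer would, in place of code of your own. Each camera call takes 0.05 s, during which the arm holds its last target.

TASK

Pack the open walnut dice vault, one piece after another in this order: the slate-grey token flat in the middle of the vault's floor, the lime-green die in the middle on top of that token, the walnut lid fully home on the vault, and last the little steel lantern standing upright in the middle of the lid's pale plinth. Leave the vault where it stands and do not disturb the violet token, the orange die, the bell or the blue pawn.

Things in the scene. Friction and masses are not known exactly. Their poses are not given: they have to be found in the camera images.
- vault: Open square box of dark walnut, lined on its floor with burgundy felt; loose, about 0.6 kg. Outside 104 x 104 mm, 56 mm high; walls 6 mm, so 92 x 92 mm inside; inner floor 8 mm above the origin. Origin: centre of its underside, z up, x and y parallel to its walls.
- lid: Loose dark walnut lid, lying upright. From below: plug 84 x 84 x 5 mm high (drops into the vault's mouth, 4 mm play a side), plate 104 x 104 x 8 mm (rests on the rim), pale plinth 44 x 44 x 24 mm high to hold it by, flat on top; 37 mm in all, 0.14 kg. Origin: centre of the plug's underside, x, y along its sides, z up. Fits in any quarter turn; home, its origin is 51 mm above the vault's.
- slate_token: Slate-grey flat round stone token, 40 mm diameter, 12 mm thick, about 35 g; origin: centre of its underside, z up.
- lime_die: Opaque lime-green polyhedral die: octagonal seen from above, with eight upright side faces 13 mm high and bevels above and below, 26 mm across flats and 26 mm high, about 22 g. Origin: its centre, 13 mm above what it rests on; z up; x points to an edge between two side faces (faces lie at 22.5 degrees and every 45 degrees on).
- lantern: Tiny steel lantern with amber panes, about 45 g, 46 mm high: round foot 28 mm diameter and 4 mm high, square body 22 x 22 mm from 4 to 30 mm height (sides parallel to x and y), above it a pointed roof narrower than the body, and a small ring. Origin: centre of its underside, z up.
- violet_token: Violet round token, 40 mm diameter, 12 mm thick, same shape as the slate-grey one; not to be disturbed; origin: centre of its underside, z up.
- orange_die: Orange polyhedral die, 26 mm, same shape as the lime-green one; not to be disturbed; origin: its centre.
- bell: Small brass table bell, 46 mm diameter, 34 mm high; not to be disturbed; origin: centre of its underside, z up.
- pawn: Blue plastic playing pawn, 28 mm diameter, 42 mm high; not to be disturbed; origin: centre of its underside, z up.
Mind the look-alikes: they are no part of the job. Leave any red look-alike of the lid alone.

How it is judged:
By the outcome, as a careful person would: the job done as asked, in the order asked, and still so for the second after the job is handed in, with the robot touching nothing.
It also fails if it takes over 128 s, if anything falls off the work surface, if the arm or the gripper's body presses on something with over 40 N, if the wrist force passes 120 N, or if a joint passes its speed limit or range.

## Working session

There is one attempt and no reset: what is moved stays moved. The work goes in short steps, Python scripts to look and compute and a tool call to move; the robot and the scene stay as the last step left them, time stands still between calls to the robot, and variables do not carry over. Pictures are saved under pics/ and viewed, and the job is handed in when it is done.

Besides the shell and the picture viewer there is one more tool, called as name(argument=value, ...), one argument or row to a line, values as JSON. apply_moves: Moves the arm, as the interface text tells. Its arguments: {"type":"object","properties":{"increments":{"type":"array","items":{"type":"object","properties":{"dp":{"type":"array","items":{"type":"number","minimum":-1,"maximum":1}},"turn":{"type":"array","items":{"type":"number","minimum":-1,"maximum":1}}}}},"jaw":{"type":"number"}},"required":["increments"]}

```bash
ls; mkdir -p pics; python3 - <<'E'
from plant import *
import cv2
print(state())
for n in ["side","top","wrist"]:
    print(n,camera_params(n))
    cv2.imwrite(f"pics/{n}0.png",grab_frame(n)[:,:,::-1])
E
```

```text
pics
{'clock': 0.0, 'qpos': array([-8.15644622e+01,  2.01256636e+01,  9.46753973e+01,  4.05578335e-04,
        6.52665908e+01, -4.84900181e+00]), 'qd': array([-0.05030251, -0.04614463, -0.06072174,  0.05969967,  0.06886113,
       -0.10216713]), 'joint_efforts': array([ 5.16832908e-03, -4.97306085e+01, -2.85247439e+01,  7.01637031e-02,
        2.58091179e-02, -1.06253208e-04]), 'tcp_pos': array([ 126.35726238, -535.04326606,  302.19899991]), 'eef_rot': array([-95.16081157,  89.93234723,  98.12355812]), 'contact_force': array([-0.17560022,  0.9299005 ,  0.02949606]), 'wrist_torque': array([ 0.02987267,  0.03766602, -0.02187135]), 'opening': 92.59576200284687}
side {'fov_y': 54.22070913850124, 'cx': 258.90702297403135, 'cy': 187.11848937241695, 'cam_to_world': array([[-8.51821962e-01, -2.52640198e-01,  4.58881549e-01,
         1.05349281e+02],
       [-5.23768845e-01,  4.24317413e-01, -7.38661580e-01,
         6.02642335e+02],
       [-8.09582373e-03, -8.69556015e-01, -4.93767956e-01,
         5.23230532e+02],
       [ 0.00000000e+00,  0.00000000e+00,  0.00000000e+00,
         1.000000
[... 198 characters left out ...]
      [-9.99850658e-01, -1.40057554e-02,  1.01242409e-02,
        -8.69058821e+01],
       [-7.95492239e-03, -1.47087151e-01, -9.89091547e-01,
         1.05257841e+03],
       [ 0.00000000e+00,  0.00000000e+00,  0.00000000e+00,
         1.00000000e+00]])}
wrist {'fov_y': 65.99053574800067, 'cx': 252.26847639417934, 'cy': 193.08344483183134, 'cam_to_world': array([[ 2.30833539e-01, -9.30930476e-01, -2.82991740e-01,
         2.06060511e+02],
       [-9.72992473e-01, -2.21223484e-01, -6.59228165e-02,
        -5.16592627e+02],
       [-1.23485986e-03,  2.90566030e-01, -9.56854146e-01,
         3.84405472e+02],
       [ 0.00000000e+00,  0.00000000e+00,  0.00000000e+00,
         1.00000000e+00]])}
```

View pics/top0.png

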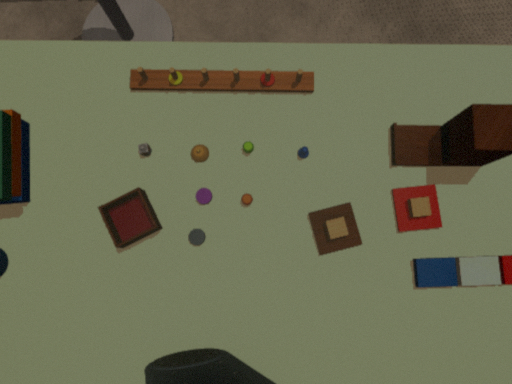

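View pics/side0.png

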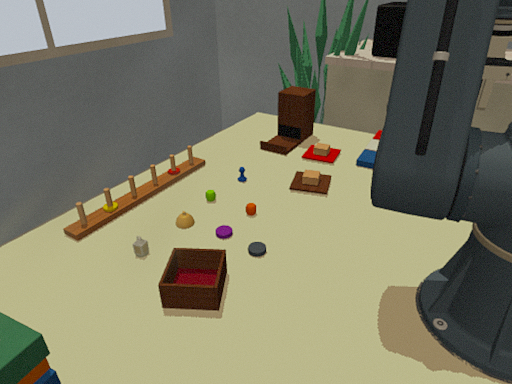

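View pics/wrist0.png

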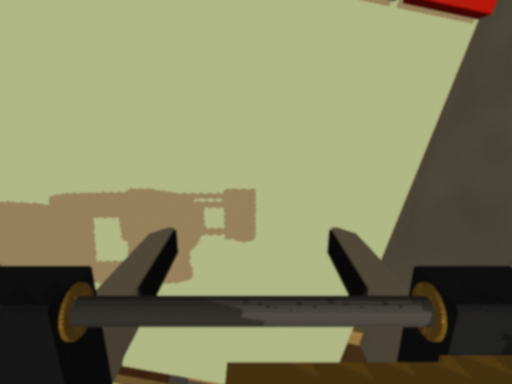

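```bash
cat > h.py <<'E'
from plant import *
import numpy as np, cv2
from scipy.spatial.transform import Rotation as R
def ray(cp,u,v):
    f=192/np.tan(np.radians(cp['fov_y']/2)); M=cp['cam_to_world']
    return M[:3,3], M[:3,:3]@np.array([(u-cp['cx'])/f,(v-cp['cy'])/f,1])
def px2w(cp,u,v,z):
    o,d=ray(cp,u,v); return o+d*(z-o[2])/d[2]
def w2px(cp,p):
    f=192/np.tan(np.radians(cp['fov_y']/2)); M=cp['cam_to_world']
    c=M[:3,:3].T@(np.asarray(p)-M[:3,3]); return f*c[0]/c[2]+cp['cx'], f*c[1]/c[2]+cp['cy']
def rot(st): return R.from_euler('xyz',st['eef_rot'],degrees=True)
def target_R(yaw):  # yaw: direction of tool y (jaw) in world, deg; tool x down
    a=np.radians(yaw); x=np.array([0,0,-1.]); y=np.array([np.cos(a),np.sin(a),0]); z=np.cross(x,y)
    return R.from_matrix(np.c_[x,y,z])
def jawyaw(st):
    y=rot(st).as_matrix()[:,1]; return np.degrees(np.arctan2(y[1],y[0]))
def plan(p,yaw,st=None):
    """p: TCP target"""
    st=st or state(); r=rot(st)
    dp=r.inv().apply(np.asarray(p)-st['tcp_pos'])
    tn=(r.inv()*target_R(yaw)).as_rotvec(degrees=True)
    print('clock %.2f tcp'%st['clock'],st['tcp_pos'].round(1),'jawyaw %.1f'%jawyaw(st),'open %.1f'%st['opening'],'F',st['contact_force'].round(1))
    print(' dp',(dp/750).round(4),'turn',(tn/45).round(4),'rows>=',int(np.ceil(max(np.linalg.norm(dp)/50,np.linalg.norm(tn)/8.59)))+2)
def snap(n,name,crop=None,scale=1):
    cp=camera_params(n); im=grab_frame(n)[:,:,::-1].copy()
    cv2.imwrite('pics/raw_'+name+'.png',im)
    if crop: x0,y0,x1,y1=crop; v=im[y0:y1,x0:x1]
    else: v=im
    cv2.imwrite('pics/'+name+'.png',cv2.resize(v,None,fx=scale,fy=scale,interpolation=cv2.INTER_CUBIC))
    return cp,im
E
python3 - <<'E'
from h import *
im=cv2.imread('pics/top0.png'); cv2.imwrite('pics/top0z.png',cv2.resize(im[130:260,90:370],None,fx=2.8,fy=2.8,interpolation=cv2.INTER_CUBIC))
cp=camera_params('top')
for n,u,v,z in [('vault',131,218,56),('slate',197,237,12),('lime',248,147,13),('lid',337,228,37),('lantern',145,150,20),('bell',200,153,20),('pawn',303,152,20),('rack',222,80,0),('violet',204,196,12)]:
    print(n,px2w(cp,u,v,z).round(0))
print(jawyaw(state()))
E
```

```text
vault [488. 206.  56.]
slate [448.  59.  12.]
lime [669. -58.  13.]
lid [ 473. -269.   37.]
lantern [656. 191.  20.]
bell [651.  58.  20.]
pawn [ 656. -192.   20.]
rack [845.  11.   0.]
violet [547.  45.  12.]
-76.72321804235956
```

View pics/top0z.png

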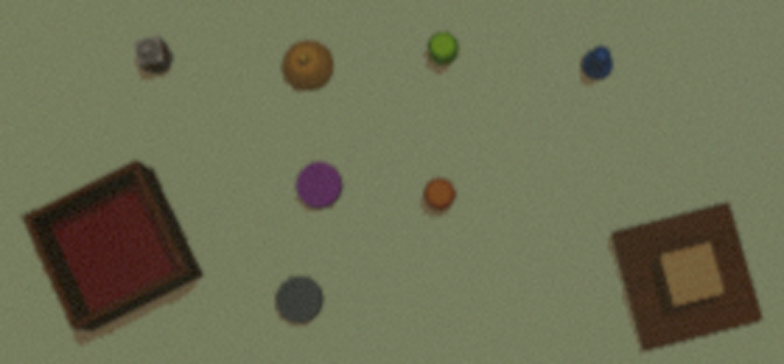

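```bash
python3 - <<'E'
from h import *
plan([448,59,250],-65)
E
```

```text
clock 0.15 tcp [ 126.3 -535.1  302.3] jawyaw -76.7 open 93.0 F [-0.2 -0.1 -0.4]
 dp [ 0.0704 -0.6724 -0.5993] turn [-2.605e-01 -2.000e-04  1.100e-03] rows>= 16
```

apply_moves(
  increments=[
    {"dp":[0.07,-0.6724,-0.5993],"turn":[-0.26,0,0.001]},
    {"dp":[0.07,-0.6724,-0.5993],"turn":[-0.26,0,0.001]},
    {"dp":[0.07,-0.6724,-0.5993],"turn":[-0.26,0,0.001]},
    {"dp":[0.07,-0.6724,-0.5993],"turn":[-0.26,0,0.001]},
    {"dp":[0.07,-0.6724,-0.5993],"turn":[-0.26,0,0.001]},
    {"dp":[0.07,-0.6724,-0.5993],"turn":[-0.26,0,0.001]},
    {"dp":[0.07,-0.6724,-0.5993],"turn":[-0.26,0,0.001]},
    {"dp":[0.07,-0.6724,-0.5993],"turn":[-0.26,0,0.001]},
    {"dp":[0.07,-0.6724,-0.5993],"turn":[-0.26,0,0.001]},
    {"dp":[0.07,-0.6724,-0.5993],"turn":[-0.26,0,0.001]},
  ],
)

```text
clock: 1.15
tcp_pos: [364.1, -94.9, 264.1]
eef_rot: [144.1, 90.0, -11.0]
contact_force: [-0.2, -1.4, -0.3]
opening: 93.3
```

```bash
python3 - <<'E'
from h import *
plan([448,59,250],-65)
E
```

```text
clock 1.15 tcp [364.1 -94.9 264.1] jawyaw -65.0 open 93.3 F [-0.2 -1.4 -0.3]
 dp [ 0.0189 -0.1388 -0.188 ] turn [-0.0007 -0.0008 -0.0006] rows>= 6
```

apply_moves(
  increments=[
    {"dp":[0.0189,-0.139,-0.188]},
    {"dp":[0.0189,-0.139,-0.188]},
    {"dp":[0.0189,-0.139,-0.188]},
    {"dp":[0.0189,-0.139,-0.188]},
    {"dp":[0.0189,-0.139,-0.188]},
    {"dp":[0.0189,-0.139,-0.188]},
    {"dp":[0.0189,-0.139,-0.188]},
    {"dp":[0.0189,-0.139,-0.188]},
  ],
)

```text
schema error: expected keys dp, turn
```

```bash
python3 - <<'E'
from h import *
st=state();print(st['tcp_pos'],jawyaw(st))
cp,im=snap('wrist','w1')
np.save('w1cp.npy',cp,allow_pickle=True)
print(cp['cam_to_world'].round(3))
r=rot(st).as_matrix(); print('cam in tool',(r.T@(cp['cam_to_world'][:3,3]-st['tcp_pos'])).round(1)); print((r.T@cp['cam_to_world'][:3,:3]).round(3))
E
```

```text
[364.1040785  -94.86490035 264.10695417] -65.03014168479525
[[ 4.23000e-01 -8.67000e-01 -2.63000e-01  4.38323e+02]
 [-9.06000e-01 -4.05000e-01 -1.23000e-01 -6.06620e+01]
 [ 0.00000e+00  2.90000e-01 -9.57000e-01  3.46278e+02]
 [ 0.00000e+00  0.00000e+00  0.00000e+00  1.00000e+00]]
cam in tool [-82.1   0.4 -81.8]
[[ 0.    -0.291  0.957]
 [ 1.     0.001  0.   ]
 [-0.001  0.957  0.291]]
```

View pics/w1.png

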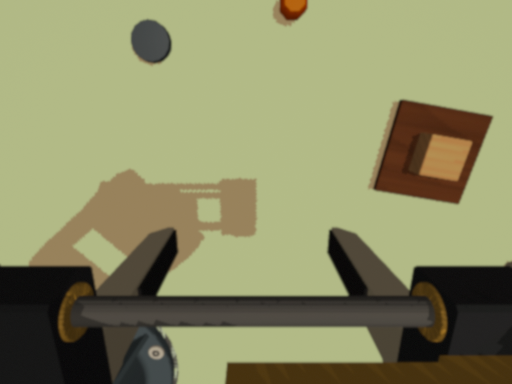

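apply_moves(
  increments=[
    {"dp":[0.0189,-0.139,-0.188],"turn":[0,0,0]},
    {"dp":[0.0189,-0.139,-0.188],"turn":[0,0,0]},
    {"dp":[0.0189,-0.139,-0.188],"turn":[0,0,0]},
    {"dp":[0.0189,-0.139,-0.188],"turn":[0,0,0]},
    {"dp":[0.0189,-0.139,-0.188],"turn":[0,0,0]},
    {"dp":[0.0189,-0.139,-0.188],"turn":[0,0,0]},
    {"dp":[0.0189,-0.139,-0.188],"turn":[0,0,0]},
  ],
)

```text
clock: 1.9
tcp_pos: [448.8, 64.2, 249.8]
eef_rot: [-132.5, 89.9, 72.7]
contact_force: [0.1, -0.0, -0.3]
opening: 93.0
```

```bash
cat >> h.py <<'E'
def blob(im,lo,hi,roi=None,show=None):
    hsv=cv2.cvtColor(cv2.GaussianBlur(im,(3,3),0),cv2.COLOR_BGR2HSV); m=cv2.inRange(hsv,np.array(lo),np.array(hi))
    if roi: k=np.zeros_like(m); k[roi[1]:roi[3],roi[0]:roi[2]]=255; m&=k
    m=cv2.morphologyEx(m,cv2.MORPH_OPEN,np.ones((3,3)))
    n,l,s,c=cv2.connectedComponentsWithStats(m)
    i=1+np.argmax(s[1:,4]); mm=(l==i).astype(np.uint8)
    ct=max(cv2.findContours(mm,cv2.RETR_EXTERNAL,cv2.CHAIN_APPROX_NONE)[0],key=cv2.contourArea)
    return c[i],s[i],ct
E
python3 - <<'E'
from h import *
st=state();print(st['tcp_pos'],jawyaw(st))
cp,im=snap('wrist','w2')
np.save('w2cp.npy',cp,allow_pickle=True)
for u,v in [(256,192),(250,180)]: print(im[v,u], px2w(cp,u,v,12))
E
```

```text
[448.83177532  64.22527191 249.75595717] -64.787687311979
[53 54 52] [438.17725706  54.38451022  12.        ]
[68 69 66] [447.92886734  66.44655241  12.        ]
```

View pics/w2.png

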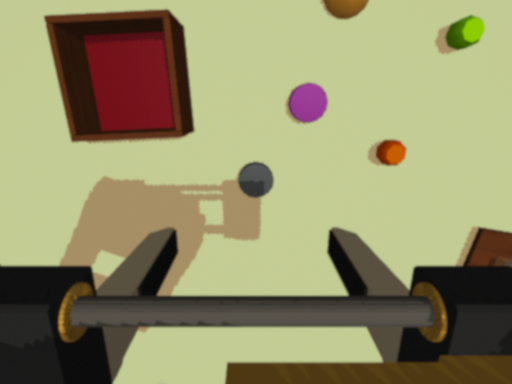

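```bash
python3 - <<'E'
from h import *
st=state();print(st['tcp_pos'],jawyaw(st),st['qd'].round(2))
cp,im=snap('wrist','w3')
np.save('w3cp.npy',cp,allow_pickle=True)
c,s,ct=blob(im,(0,0,0),(180,90,110),roi=(220,150,300,210)); print(c,s)
e=cv2.fitEllipse(ct); print(e, px2w(cp,*e[0],9).round(1))
# vault rim corners
top=camera_params('top')
c,s,ct=blob(cv2.imread('pics/top0.png'),(0,0,0),(180,90,90),roi=(180,220,215,255)); print(c,s, px2w(top,*c,9).round(1))
E
```

```text
[448.9099584   64.07812584 249.87008622] -64.82344871380828 [-0.16 -0.14 -0.25 -0.05 -0.14  0.26]
[254.91247265 179.52625821] [239 163  33  34 914]
((254.9175262451172, 179.52598571777344), (32.76924133300781, 33.677101135253906), 11.508122444152832) [450.2  61.2   9. ]
[196.42666667 236.84888889] [189 229  16  17 225] [448.9  60.7   9. ]
```

```bash
python3 - <<'E'
from h import *
im=cv2.imread('pics/raw_w3.png')
cv2.imwrite('pics/w3z.png',cv2.resize(im[0:150,30:210],None,fx=4,fy=4,interpolation=cv2.INTER_CUBIC))
im=cv2.imread('pics/top0.png')
cv2.imwrite('pics/top0zz.png',cv2.resize(im[180:255,90:170],None,fx=8,fy=8,interpolation=cv2.INTER_CUBIC))
E
```

```text
(no output)
```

View pics/w3z.png

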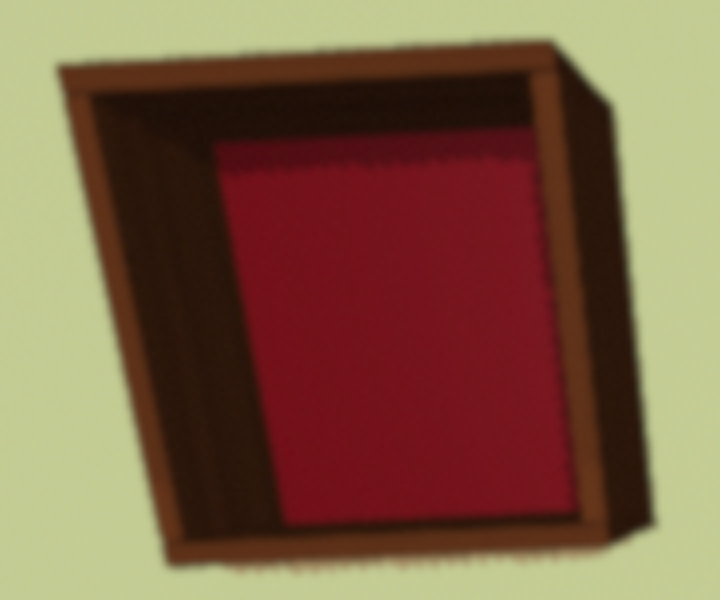

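View pics/top0zz.png

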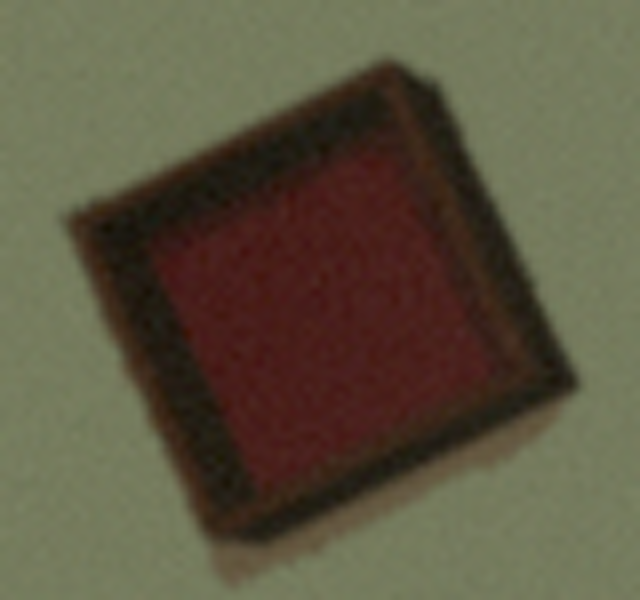

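```bash
cat >> h.py <<'E'
def square(cp,pts,z):
    P=np.array([px2w(cp,u,v,z)[:2] for u,v in pts]); c=P.mean(0)
    e=np.roll(P,-1,0)-P; print('corners',P.round(1).tolist(),'len',np.linalg.norm(e,axis=1).round(1))
    a=np.degrees(np.arctan2(e[:,1],e[:,0])); print(' ctr',c.round(1),'edge ang mod90',(a%90).round(1)); return c
E
python3 - <<'E'
from h import *
cp=np.load('w3cp.npy',allow_pickle=True).item()
square(cp,[(45,16.5),(168.25,10.5),(182,136.25),(72,141.25)],56)
# top view rim corners: zoom/8+(90,180)
t=camera_params('top')
square(t,[(90+68/8,180+218/8),(90+390/8,180+62/8),(90+535/8,180+372/8),(90+215/8,180+535/8)],56)
plan([450.2,61.2,88],-65)
E
```

```text
corners [[512.2, 283.2], [559.7, 192.5], [469.2, 145.1], [421.4, 235.7]] len [102.4 102.2 102.4 102.4]
 ctr [490.7 214.1] edge ang mod90 [27.7 27.6 27.8 27.6]
corners [[511.5, 281.8], [558.1, 191.6], [469.3, 145.2], [421.9, 233.9]] len [101.6 100.2 100.6 101.6]
 ctr [490.2 213.1] edge ang mod90 [27.3 27.5 28.2 28.1]
clock 2.00 tcp [449.   64.1 249.9] jawyaw -64.8 open 93.1 F [-0.3  0.  -0.5]
 dp [0.2159 0.0044 0.0005] turn [ 0.0036 -0.002   0.0013] rows>= 6
```

apply_moves(
  increments=[
    {"dp":[0.1,0.0044,0.0005],"turn":[-0.055,0,0]},
    {"dp":[0.18,0.0044,0.0005],"turn":[-0.055,0,0]},
    {"dp":[0.18,0.0044,0.0005],"turn":[-0.055,0,0]},
    {"dp":[0.18,0.0044,0.0005],"turn":[-0.055,0,0]},
    {"dp":[0.2,0.0044,0.0005],"turn":[-0.055,0,0]},
    {"dp":[0.2159,0.0044,0.0005],"turn":[-0.055,0,0]},
    {"dp":[0.2159,0.0044,0.0005],"turn":[-0.055,0,0]},
    {"dp":[0.2159,0.0044,0.0005],"turn":[-0.055,0,0]},
  ],
)

```text
clock: 2.8
tcp_pos: [450.6, 61.0, 89.0]
eef_rot: [-167.7, 89.9, 40.0]
contact_force: [0.4, -0.2, -0.4]
opening: 93.1
```

```bash
python3 - <<'E'
from h import *
cp,im=snap('wrist','w4')
plan([450.2,61.2,88],-62.3)
E
```

```text
clock 2.85 tcp [450.7  61.1  89. ] jawyaw -62.4 open 92.7 F [-0.7 -0.7 -0.3]
 dp [ 0.0014 -0.0004  0.0005] turn [-0.0016 -0.0036  0.0004] rows>= 3
```

View pics/w4.png

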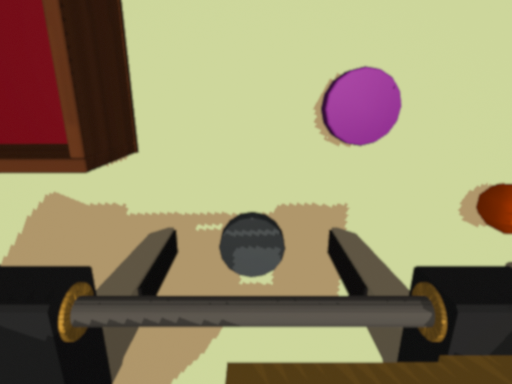

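```bash
python3 - <<'E'
from h import *
im=cv2.imread('pics/raw_w4.png'); cp=camera_params('wrist')
c,s,ct=blob(im,(0,0,0),(180,90,110),roi=(205,200,300,293)); e=cv2.fitEllipse(ct); print(c,s,e,px2w(cp,*e[0],10).round(1))
print(w2px(cp,[450.7,61.1,5]),w2px(cp,[450.7,61.1,12]))
E
```

```text
[251.66127062 243.99755651] [ 220  212   65   64 3274] ((251.6697998046875, 243.98960876464844), (62.935184478759766, 64.39019775390625), 85.16471862792969) [451.6  61.5  10. ]
(np.float64(251.6065529127104), np.float64(241.80247203723525)) (np.float64(251.57480311077984), np.float64(247.04198155028087))
```

apply_moves(
  jaw=1,
  increments=[
    {"dp":[0.0014,0,0],"turn":[0,0,0]},
    {"dp":[0.0014,0,0],"turn":[0,0,0]},
    {"dp":[0.0014,0,0],"turn":[0,0,0]},
    {"dp":[0.0014,0,0],"turn":[0,0,0]},
    {"dp":[0.0014,0,0],"turn":[0,0,0]},
    {"dp":[0.0014,0,0],"turn":[0,0,0]},
    {"dp":[0.0014,0,0],"turn":[0,0,0]},
    {"dp":[0.0014,0,0],"turn":[0,0,0]},
  ],
)

```text
clock: 3.65
tcp_pos: [450.6, 61.1, 87.9]
eef_rot: [-171.4, 89.8, 36.2]
contact_force: [0.1, -0.1, -0.6]
opening: 38.8
```

```bash
python3 - <<'E'
from h import *
plan([490.5,213.7,200],-62.3)
E
```

```text
clock 3.65 tcp [450.6  61.1  87.9] jawyaw -62.4 open 38.8 F [ 0.1 -0.1 -0.6]
 dp [-0.149  -0.1557 -0.1419] turn [-0.0016 -0.0034  0.0005] rows>= 6
```

apply_moves(
  increments=[
    {"dp":[-0.06,0,0],"turn":[0,-0.003,0]},
    {"dp":[-0.12,0,0],"turn":[0,-0.003,0]},
    {"dp":[-0.149,0,0],"turn":[0,-0.003,0]},
    {"dp":[-0.149,-0.04,-0.04],"turn":[0,-0.003,0]},
    {"dp":[-0.149,-0.08,-0.08],"turn":[0,-0.003,0]},
    {"dp":[-0.149,-0.12,-0.11],"turn":[0,-0.003,0]},
    {"dp":[-0.149,-0.1557,-0.142],"turn":[0,-0.003,0]},
    {"dp":[-0.149,-0.1557,-0.142],"turn":[0,-0.003,0]},
    {"dp":[-0.149,-0.1557,-0.142],"turn":[0,-0.003,0]},
  ],
)

```text
clock: 4.55
tcp_pos: [490.3, 214.0, 199.7]
eef_rot: [-43.9, 90.0, 163.8]
contact_force: [-0.4, 0.3, -0.6]
opening: 39.0
```

```bash
python3 - <<'E'
from h import *
cp,im=snap('wrist','w5',scale=1.5)
np.save('w5cp.npy',cp,allow_pickle=True)
plan([490.5,213.7,200],-62.3)
E
```

```text
clock 4.60 tcp [490.2 213.4 199.7] jawyaw -62.4 open 38.9 F [-0.2 -0.1 -1.1]
 dp [-0.0004 -0.0002 -0.0005] turn [-0.0012  0.0007  0.0005] rows>= 3
```

View pics/w5.png

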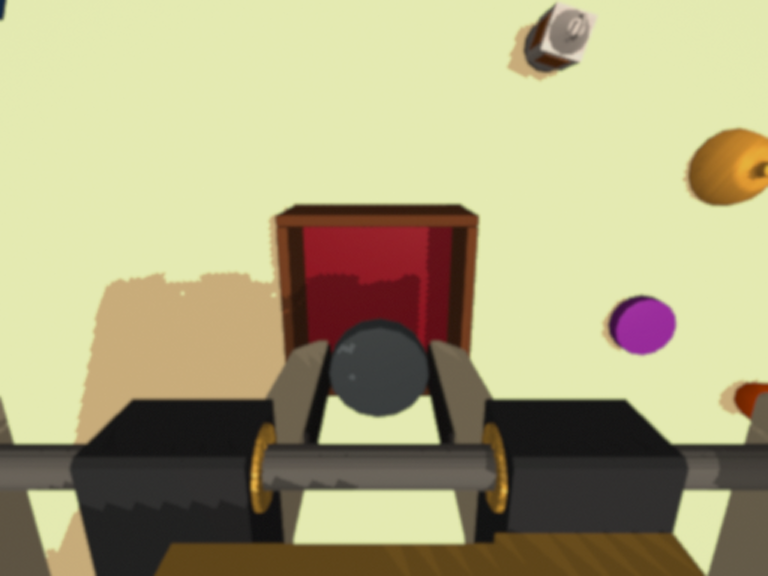

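```bash
python3 - <<'E'
from h import *
cp=np.load('w5cp.npy',allow_pickle=True).item()
a=px2w(cp,276/1.5,217/1.5,56);b=px2w(cp,478/1.5,216/1.5,56); print(a,b,np.linalg.norm(a-b))
d=(b-a)[:2]; ang=np.degrees(np.arctan2(d[1],d[0])); print(ang)
n=np.array([d[1],-d[0]])/np.linalg.norm(d); 
m=(a+b)[:2]/2; print('ctr', m+52*n, m-52*n)
# inner far edge
c0=px2w(cp,252.7,245.3,123); print('token ctr',c0)
E
```

```text
[511.87760403 283.65632334  56.        ] [560.0169805  193.35240138  56.        ] 102.33375732376528
-61.93873488757756
ctr [490.06014745 214.042761  ] [581.83443708 262.96596371]
token ctr [491.56362492 213.96507192 123.        ]
```

apply_moves(
  increments=[
    {"dp":[0.04,0,-0.0005],"turn":[0,0,0]},
    {"dp":[0.08,0,-0.0005],"turn":[0,0,0]},
    {"dp":[0.11,0,-0.0005],"turn":[0,0,0]},
    {"dp":[0.13,0,-0.0005],"turn":[0,0,0]},
    {"dp":[0.137,0,-0.0005],"turn":[0,0,0]},
    {"dp":[0.137,0,-0.0005],"turn":[0,0,0]},
    {"dp":[0.137,0,-0.0005],"turn":[0,0,0]},
  ],
)

```text
clock: 5.3
tcp_pos: [490.9, 213.5, 97.9]
eef_rot: [-163.7, 90.0, 44.0]
contact_force: [-0.2, -0.4, 0.1]
opening: 39.1
```

```bash
python3 - <<'E'
from h import *
plan([490.3,213.8,96.5],-62.3)
E
```

```text
clock 5.30 tcp [490.9 213.5  97.9] jawyaw -62.4 open 39.1 F [-0.2 -0.4  0.1]
 dp [ 0.0018 -0.0007  0.0006] turn [-0.0015 -0.0009  0.0003] rows>= 3
```

apply_moves(
  increments=[
    {"dp":[0.0018,0,0.0005],"turn":[0,0,0]},
    {"dp":[0.0018,0,0.0005],"turn":[0,0,0]},
    {"dp":[0.0018,0,0.0005],"turn":[0,0,0]},
  ],
)

```text
clock: 5.6
tcp_pos: [490.7, 213.4, 96.9]
eef_rot: [-176.0, 89.9, 31.6]
contact_force: [0.2, 0.5, -0.3]
opening: 39.1
```

apply_moves(
  jaw=0.48,
  increments=[
    {"dp":[0,0,0],"turn":[0,0,0]},
    {"dp":[0,0,0],"turn":[0,0,0]},
    {"dp":[0,0,0],"turn":[0,0,0]},
    {"dp":[0,0,0],"turn":[0,0,0]},
  ],
)

```text
clock: 6.0
tcp_pos: [490.8, 213.4, 96.9]
eef_rot: [-177.0, 89.9, 30.6]
contact_force: [0.7, -0.8, -1.4]
opening: 48.3
```

```bash
python3 - <<'E'
from h import *
plan([490.5,213.8,200],-62.3)
E
```

```text
clock 6.00 tcp [490.8 213.4  96.9] jawyaw -62.4 open 48.3 F [ 0.7 -0.8 -1.4]
 dp [-1.374e-01 -6.000e-04 -1.000e-04] turn [-0.0014 -0.0018  0.0001] rows>= 5
```

apply_moves(
  increments=[
    {"dp":[-0.05,0,0],"turn":[0,0,0]},
    {"dp":[-0.11,0,0],"turn":[0,0,0]},
    {"dp":[-0.16,0,0],"turn":[0,0,0]},
    {"dp":[-0.22,0,0],"turn":[0,0,0]},
    {"dp":[-0.22,0,0],"turn":[0,0,0]},
    {"dp":[-0.22,0,0],"turn":[0,0,0]},
  ],
)

```text
clock: 6.6
tcp_pos: [490.6, 213.3, 262.5]
eef_rot: [177.0, 89.8, 24.6]
contact_force: [-0.6, -0.9, 0.2]
opening: 48.6
```

```bash
python3 - <<'E'
from h import *
cp,im=snap('wrist','w6',scale=1.5)
np.save('w6cp.npy',cp,allow_pickle=True)
c,s,ct=blob(im,(0,0,0),(180,90,130),roi=(215,140,285,212)); e=cv2.fitEllipse(ct); print(c,s,e,px2w(cp,*e[0],18).round(1))
plan([669,-58,250],-62.3)
E
```

```text
[252.16335541 179.401766  ] [236 163  34  34 906] ((252.17520141601562, 179.40072631835938), (32.99320983886719, 33.16474151611328), 103.4619140625) [490.4 212.8  18. ]
clock 6.65 tcp [490.2 213.2 261.3] jawyaw -62.4 open 48.4 F [ 0.1 -0.2 -0.7]
 dp [ 0.0151  0.4309 -0.0434] turn [-0.0013 -0.0009  0.0002] rows>= 9
```

View pics/w6.png

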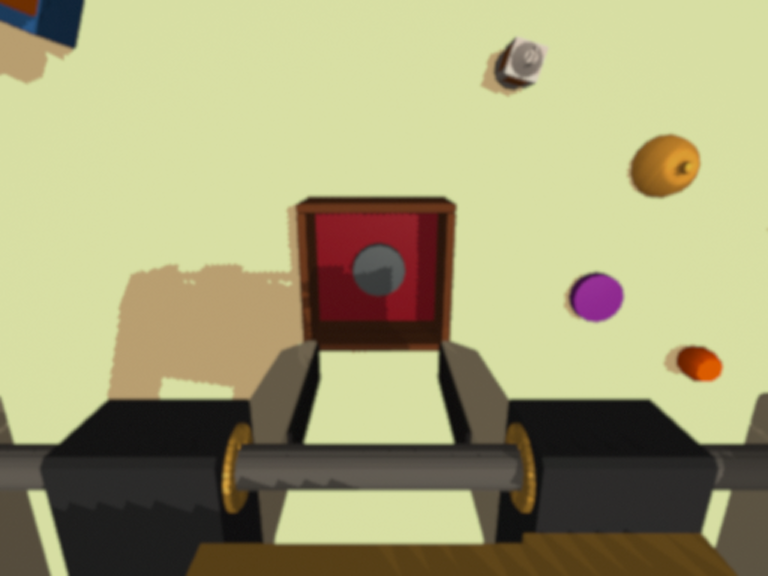

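apply_moves(
  increments=[
    {"dp":[0.015,0.431,-0.0434],"turn":[0,0,0]},
    {"dp":[0.015,0.431,-0.0434],"turn":[0,0,0]},
    {"dp":[0.015,0.431,-0.0434],"turn":[0,0,0]},
    {"dp":[0.015,0.431,-0.0434],"turn":[0,0,0]},
    {"dp":[0.015,0.431,-0.0434],"turn":[0,0,0]},
    {"dp":[0.015,0.431,-0.0434],"turn":[0,0,0]},
    {"dp":[0.015,0.431,-0.0434],"turn":[0,0,0]},
    {"dp":[0.015,0.431,-0.0434],"turn":[0,0,0]},
    {"dp":[0.015,0.431,-0.0434],"turn":[0,0,0]},
    {"dp":[0.015,0.431,-0.0434],"turn":[0,0,0]},
  ],
)

```text
clock: 7.65
tcp_pos: [668.4, -57.0, 249.2]
eef_rot: [-67.3, 89.9, 140.4]
contact_force: [0.3, 0.0, -0.3]
opening: 48.7
```

```bash
python3 - <<'E'
from h import *
c6=np.load('w6cp.npy',allow_pickle=True).item()
square(c6,[(297/1.5,206/1.5),(455/1.5,206/1.5),(449/1.5,349/1.5),(305/1.5,348/1.5)],56)
cp,im=snap('wrist','w7',crop=(190,110,320,230),scale=5)
np.save('w7cp.npy',cp,allow_pickle=True)
print(state()['tcp_pos'],jawyaw(state()))
E
```

```text
corners [[511.6, 283.0], [558.9, 193.0], [470.6, 145.8], [423.8, 236.4]] len [101.7 100.1 102.   99.3]
 ctr [491.2 214.5] edge ang mod90 [27.7 28.1 27.3 27.9]
[668.47188761 -56.82428884 249.59781171] -62.29227517078909
```

View pics/w7.png

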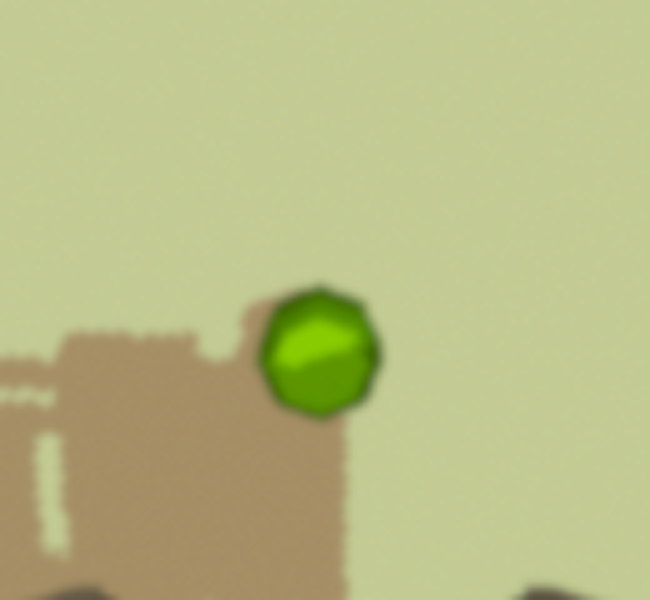

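```bash
python3 - <<'E'
from h import *
cp=np.load('w7cp.npy',allow_pickle=True).item(); im=cv2.imread('pics/raw_w7.png')
c,s,ct=blob(im,(35,120,40),(75,255,255),roi=(220,150,300,215)); print(c,s); p=px2w(cp,*c,17); print(p, px2w(cp,*c,13))
plan([p[0],p[1],150],-62.3)
E
```

```text
[253.5105042 180.1302521] [242 168  24  25 476]
[669.94563383 -57.77568005  17.        ] [669.040672   -58.26449388  13.        ]
clock 7.70 tcp [668.5 -56.8 249.6] jawyaw -62.3 open 48.1 F [ 0.2 -0.1 -0. ]
 dp [ 0.1328  0.0022 -0.0012] turn [0.0002 0.0001 0.0012] rows>= 4
```

apply_moves(
  jaw=0.35,
  increments=[
    {"dp":[0.06,0.002,0],"turn":[0,0,0]},
    {"dp":[0.11,0.002,0],"turn":[0,0,0]},
    {"dp":[0.133,0.002,0],"turn":[0,0,0]},
    {"dp":[0.133,0.002,0],"turn":[0,0,0]},
    {"dp":[0.133,0.002,0],"turn":[0,0,0]},
  ],
)

```text
clock: 8.2
tcp_pos: [669.7, -57.8, 151.4]
eef_rot: [177.7, 89.9, 25.4]
contact_force: [0.7, 0.4, 0.9]
opening: 60.4
```

```bash
python3 - <<'E'
from h import *
cp,im=snap('wrist','w8',crop=(200,170,300,270),scale=6)
np.save('w8cp.npy',cp,allow_pickle=True)
c,s,ct=blob(im,(35,120,30),(75,255,255),roi=(215,160,300,290)); print(c,s); p=px2w(cp,*c,13); print(p)
rr=ct[:,0]-c; ang=np.degrees(np.arctan2(rr[:,1],rr[:,0])); 
# support width vs angle
P=np.array([px2w(cp,u,v,13)[:2] for u,v in ct[:,0].astype(float)])
for a in np.arange(-60,0,0):pass
aa=np.arange(0,180,2.5); w=[np.ptp(P@[np.cos(np.radians(a)),np.sin(np.radians(a))]) for a in aa]
w=np.array(w); ph=np.angle((w*np.exp(-1j*np.radians(8*aa))).sum()); print('amp',abs((w*np.exp(-1j*np.radians(8*aa))).mean())*2,'max width at',(-ph/8*180/np.pi)%45, w.round(1))
print(state()['tcp_pos'],jawyaw(state()))
E
```

```text
[251.77409326 212.55233161] [235 195  34  36 965]
[668.70579554 -58.39653135  13.        ]Traceback (most recent call last):
  File "<stdin>", line 8, in <module>
ZeroDivisionError: division by zero
```

View pics/w8.png

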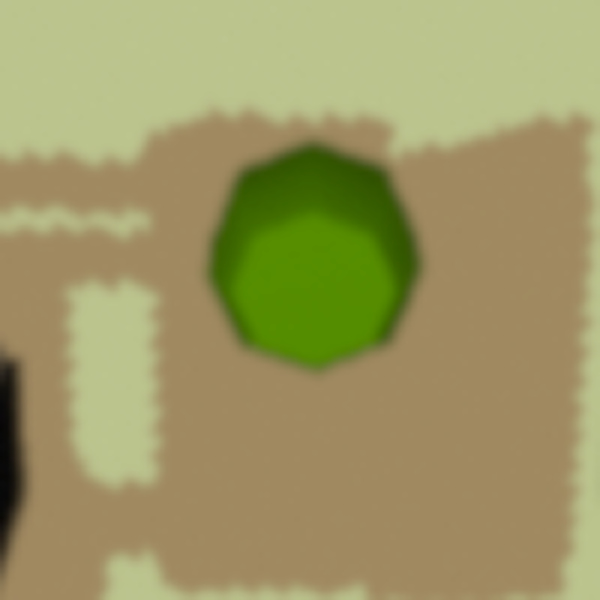

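```bash
python3 - <<'E'
from h import *
plan([668.8,-58.4,87],-39.8)
E
```

```text
clock 8.25 tcp [670.  -57.9 152. ] jawyaw -62.3 open 60.4 F [-0.6  0.1 -0.8]
 dp [ 0.0866 -0.0003  0.0019] turn [-0.4994 -0.0027 -0.0015] rows>= 5
```

apply_moves(
  increments=[
    {"dp":[0,-0.0003,0.0019],"turn":[-0.19,0,0]},
    {"dp":[0.02,-0.0003,0.0019],"turn":[-0.38,0,0]},
    {"dp":[0.04,-0.0003,0.0019],"turn":[-0.5,0,0]},
    {"dp":[0.06,-0.0003,0.0019],"turn":[-0.5,-0.002,0]},
    {"dp":[0.08,-0.0003,0.0019],"turn":[-0.5,-0.002,0]},
    {"dp":[0.0866,-0.0003,0.0019],"turn":[-0.5,-0.002,0]},
    {"dp":[0.0866,-0.0003,0.0019],"turn":[-0.5,-0.002,0]},
    {"dp":[0.0866,-0.0003,0.0019],"turn":[-0.5,-0.002,0]},
  ],
)

```text
clock: 9.05
tcp_pos: [669.1, -58.5, 87.5]
eef_rot: [108.4, 89.9, -21.4]
contact_force: [1.3, 0.7, 0.7]
opening: 60.5
```

```bash
python3 - <<'E'
from h import *
plan([668.8,-58.4,87],-39.8)
cp,im=snap('wrist','w9',crop=(150,170,350,300),scale=4)
c,s,ct=blob(im,(35,120,30),(75,255,255),roi=(205,160,300,300)); print(c,s); p=px2w(cp,*c,13); print(p)
E
```

```text
clock 9.05 tcp [669.1 -58.5  87.5] jawyaw -39.8 open 60.5 F [1.3 0.7 0.7]
 dp [ 0.0007 -0.0004  0.0002] turn [-0.0004 -0.0008 -0.0025] rows>= 3
[250.78126635 249.64154893] [ 229  225   45   51 1911]
[668.61709935 -58.91185521  13.        ]
```

View pics/w9.png

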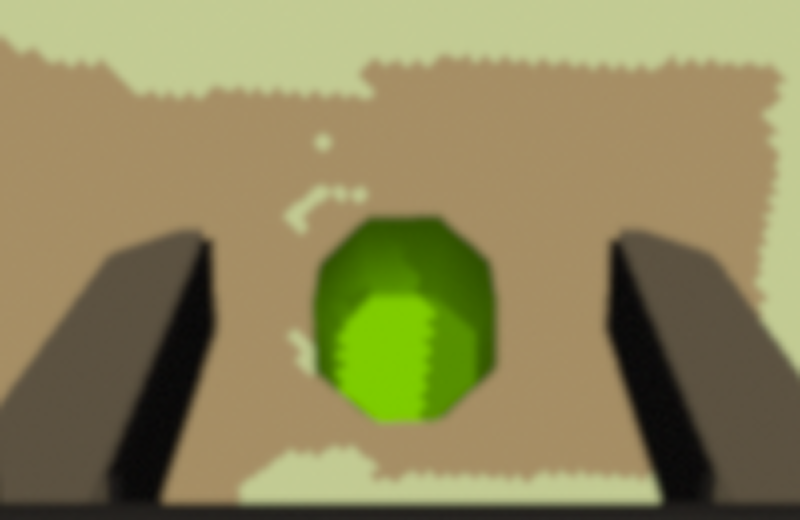

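Flats face the jaws and the die is centred; grip.

apply_moves(
  jaw=1,
  increments=[
    {"dp":[0.0007,-0.0002,0],"turn":[0,0,0]},
    {"dp":[0.0007,-0.0002,0],"turn":[0,0,0]},
    {"dp":[0.0007,-0.0002,0],"turn":[0,0,0]},
    {"dp":[0.0007,-0.0002,0],"turn":[0,0,0]},
    {"dp":[0.0007,-0.0002,0],"turn":[0,0,0]},
    {"dp":[0.0007,-0.0002,0],"turn":[0,0,0]},
  ],
)

```text
clock: 9.7
tcp_pos: [669.1, -58.3, 87.3]
eef_rot: [111.0, 89.9, -18.8]
contact_force: [-0.2, 0.5, 1.6]
opening: 25.7
```

```bash
python3 - <<'E'
from h import *
plan([490.6,213.8,210],-62.3)
E
```

```text
clock 9.70 tcp [669.1 -58.3  87.3] jawyaw -39.8 open 25.7 F [-0.2  0.5  1.6]
 dp [-0.1645 -0.4148 -0.1265] turn [ 0.4999 -0.0017 -0.0026] rows>= 9
```

apply_moves(
  increments=[
    {"dp":[-0.06,0,0],"turn":[0,-0.002,-0.002]},
    {"dp":[-0.12,0,0],"turn":[0.05,-0.002,-0.002]},
    {"dp":[-0.1645,-0.03,-0.01],"turn":[0.1,-0.002,-0.002]},
    {"dp":[-0.1645,-0.09,-0.027],"turn":[0.2,-0.002,-0.002]},
    {"dp":[-0.1645,-0.15,-0.046],"turn":[0.3,-0.002,-0.002]},
    {"dp":[-0.1645,-0.21,-0.064],"turn":[0.4,-0.002,-0.002]},
    {"dp":[-0.1645,-0.27,-0.082],"turn":[0.5,-0.002,-0.002]},
    {"dp":[-0.1645,-0.33,-0.1],"turn":[0.5,-0.002,-0.002]},
    {"dp":[-0.1645,-0.39,-0.118],"turn":[0.5,-0.002,-0.002]},
    {"dp":[-0.1645,-0.4148,-0.1265],"turn":[0.5,-0.002,-0.002]},
  ],
)

```text
clock: 10.7
tcp_pos: [488.3, 216.2, 210.1]
eef_rot: [7.5, 90.0, -144.6]
contact_force: [-0.4, -0.8, 0.0]
opening: 25.8
```

```bash
python3 - <<'E'
from h import *
cp,im=snap('wrist','w10',scale=1.5)
np.save('w10cp.npy',cp,allow_pickle=True)
plan([490.6,213.6,100],-62.3)
E
```

```text
clock 10.75 tcp [488.  217.2 210.1] jawyaw -62.1 open 25.5 F [-1.   1.6  0.3]
 dp [ 0.1468  0.006  -0.0009] turn [0.0036 0.0008 0.0003] rows>= 5
```

View pics/w10.png

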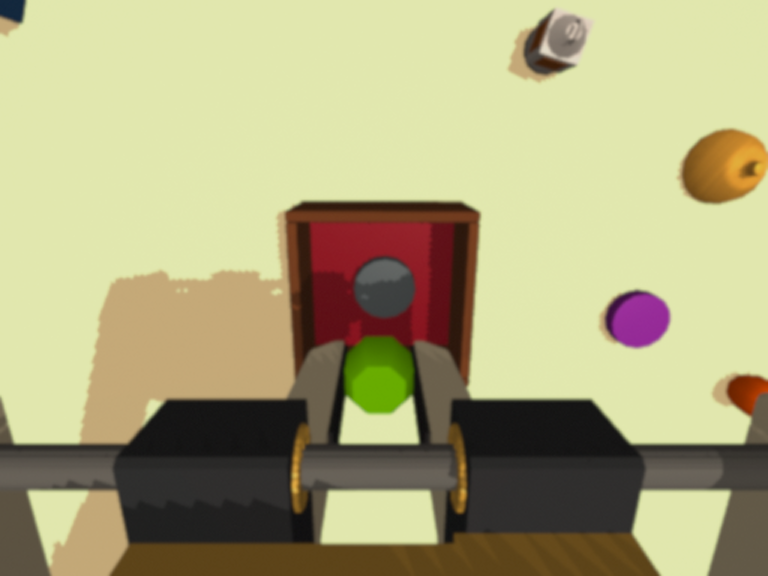

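apply_moves(
  increments=[
    {"dp":[0,0.006,-0.001],"turn":[0.0036,0,0]},
    {"dp":[0.03,0.006,-0.001],"turn":[0.0036,0,0]},
    {"dp":[0.07,0.006,-0.001],"turn":[0.0036,0,0]},
    {"dp":[0.1,0.006,-0.001],"turn":[0.0036,0,0]},
    {"dp":[0.12,0.006,-0.001],"turn":[0.0036,0,0]},
    {"dp":[0.13,0.006,-0.001],"turn":[0.0036,0,0]},
    {"dp":[0.135,0.006,-0.001],"turn":[0.0036,0,0]},
    {"dp":[0.135,0.006,-0.001],"turn":[0.0036,0,0]},
  ],
)

```text
clock: 11.55
tcp_pos: [491.1, 213.2, 109.0]
eef_rot: [-21.6, 90.0, -173.9]
contact_force: [0.1, -0.6, -0.0]
opening: 25.5
```

```bash
python3 - <<'E'
from h import *
c=np.load('w10cp.npy',allow_pickle=True).item(); im=cv2.imread('pics/raw_w10.png')
cc,s,ct=blob(im,(0,0,0),(180,90,130),roi=(225,165,290,215)); e=cv2.fitEllipse(ct); print(e,px2w(c,*e[0],18).round(1))
square(c,[(287/1.5,215/1.5),(479/1.5,214/1.5),(468/1.5,383/1.5),(297/1.5,383/1.5)],56)
cp,im=snap('wrist','w11',scale=1.5)
np.save('w11cp.npy',cp,allow_pickle=True)
plan([490.4,213.4,107.5],-62.3)
E
```

```text
((255.82003784179688, 191.06381225585938), (38.777225494384766, 38.96949005126953), 136.5282440185547) [490.5 213.   18. ]
corners [[511.2, 282.6], [559.2, 193.0], [470.9, 146.2], [423.4, 236.1]] len [101.6  99.9 101.7  99.4]
 ctr [491.2 214.5] edge ang mod90 [28.2 27.9 27.9 27.9]
clock 11.60 tcp [491.2 213.4 109.4] jawyaw -62.3 open 25.4 F [ 0.4 -0.4 -0.4]
 dp [ 0.0025 -0.0005  0.0009] turn [-0.0005 -0.0002  0.0001] rows>= 3
```

View pics/w11.png

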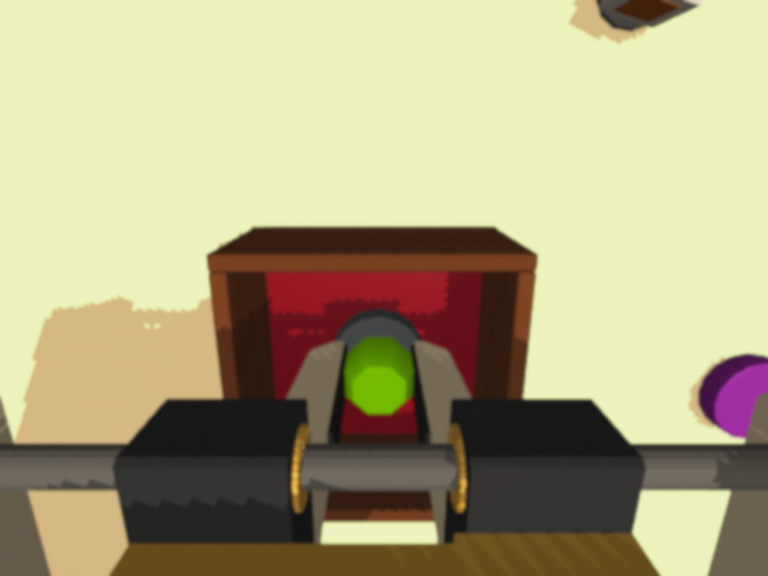

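apply_moves(
  increments=[
    {"dp":[0.0022,-0.0008,0.0009],"turn":[0,0,0]},
    {"dp":[0.0022,-0.0008,0.0009],"turn":[0,0,0]},
    {"dp":[0.0022,-0.0008,0.0009],"turn":[0,0,0]},
  ],
)

```text
clock: 11.9
tcp_pos: [490.4, 213.6, 108.0]
eef_rot: [178.8, 90.0, 26.5]
contact_force: [0.4, -0.1, 0.2]
opening: 25.4
```

apply_moves(
  jaw=0.58,
  increments=[
    {"dp":[0,0,0],"turn":[0,0,0]},
    {"dp":[0,0,0],"turn":[0,0,0]},
    {"dp":[0,0,0],"turn":[0,0,0]},
    {"dp":[0,0,0],"turn":[0,0,0]},
  ],
)

```text
clock: 12.3
tcp_pos: [490.4, 213.7, 108.1]
eef_rot: [179.2, 90.0, 26.9]
contact_force: [0.1, -0.6, -0.4]
opening: 38.6
```

apply_moves(
  increments=[
    {"dp":[-0.05,0,0],"turn":[0,0,0]},
    {"dp":[-0.1,0,0],"turn":[0,0,0]},
    {"dp":[-0.15,0,0],"turn":[0,0,0]},
    {"dp":[-0.2,0,0],"turn":[0,0,0]},
    {"dp":[-0.2,0,0],"turn":[0,0,0]},
    {"dp":[-0.2,0,0],"turn":[0,0,0]},
  ],
)

```text
clock: 12.9
tcp_pos: [490.3, 213.6, 258.4]
eef_rot: [173.9, 89.9, 21.6]
contact_force: [-1.3, 0.4, -0.6]
opening: 39.0
```

```bash
python3 - <<'E'
from h import *
cp,im=snap('wrist','w12',crop=(170,110,330,260),scale=4)
np.save('w12cp.npy',cp,allow_pickle=True)
c,s,ct=blob(im,(35,120,30),(75,255,255),roi=(205,130,300,230)); print(c,s); p=px2w(cp,*c,33); print('die',p)
plan([473,-269,260],-75.5)
E
```

```text
[251.95454545 183.27454545] [240 171  25  26 550]
die [490.19613863 213.41800003  33.        ]
clock 12.95 tcp [489.9 213.5 257.4] jawyaw -62.3 open 39.2 F [-0.2  0.7 -0.7]
 dp [-0.0035  0.5592  0.3189] turn [2.93e-01 2.00e-04 1.00e-04] rows>= 12
```

View pics/w12.png

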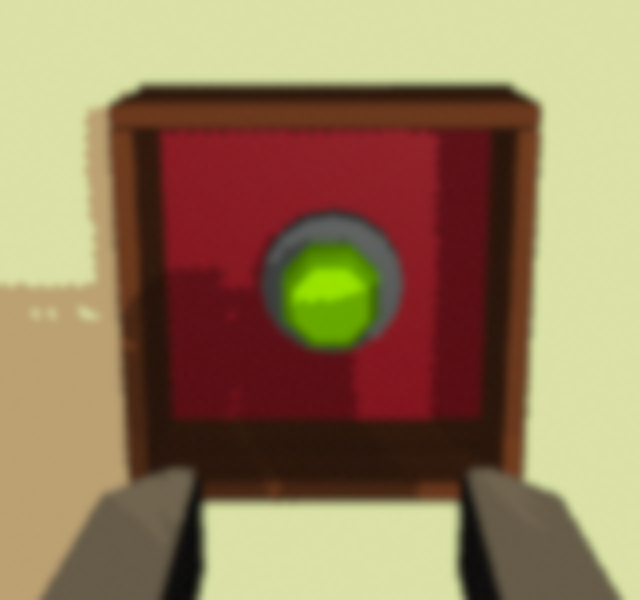

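apply_moves(
  jaw=0.25,
  increments=[
    {"dp":[-0.0035,0.559,0.319],"turn":[0.293,0,0]},
    {"dp":[-0.0035,0.559,0.319],"turn":[0.293,0,0]},
    {"dp":[-0.0035,0.559,0.319],"turn":[0.293,0,0]},
    {"dp":[-0.0035,0.559,0.319],"turn":[0.293,0,0]},
    {"dp":[-0.0035,0.559,0.319],"turn":[0.293,0,0]},
    {"dp":[-0.0035,0.559,0.319],"turn":[0.293,0,0]},
    {"dp":[-0.0035,0.559,0.319],"turn":[0.293,0,0]},
    {"dp":[-0.0035,0.559,0.319],"turn":[0.293,0,0]},
    {"dp":[-0.0035,0.559,0.319],"turn":[0.293,0,0]},
    {"dp":[-0.0035,0.559,0.319],"turn":[0.293,0,0]},
  ],
)

```text
clock: 13.95
tcp_pos: [471.9, -271.7, 258.3]
eef_rot: [-42.6, 89.9, 151.8]
contact_force: [-0.2, 0.8, -0.0]
opening: 69.4
```

apply_moves(
  increments=[
    {"dp":[0,0.05,0.03],"turn":[0,0,0]},
    {"dp":[0,0.05,0.03],"turn":[0,0,0]},
    {"dp":[0,0.05,0.03],"turn":[0,0,0]},
    {"dp":[0,0.05,0.03],"turn":[0,0,0]},
  ],
)

```text
clock: 14.35
tcp_pos: [459.4, -312.7, 257.3]
eef_rot: [-49.5, 89.7, 144.9]
contact_force: [1.1, 0.3, 0.4]
opening: 70.0
```

```bash
python3 - <<'E'
from h import *
cp,im=snap('wrist','w13',crop=(150,100,350,250),scale=4)
np.save('w13cp.npy',cp,allow_pickle=True)
plan([473,-269,260],-75.5)
E
```

```text
clock 14.40 tcp [ 459.6 -312.5  257.7] jawyaw -75.5 open 69.7 F [ 0.2  0.4 -0.5]
 dp [-0.003  -0.0517 -0.0318] turn [-0.0007  0.0032  0.0036] rows>= 3
```

View pics/w13.png

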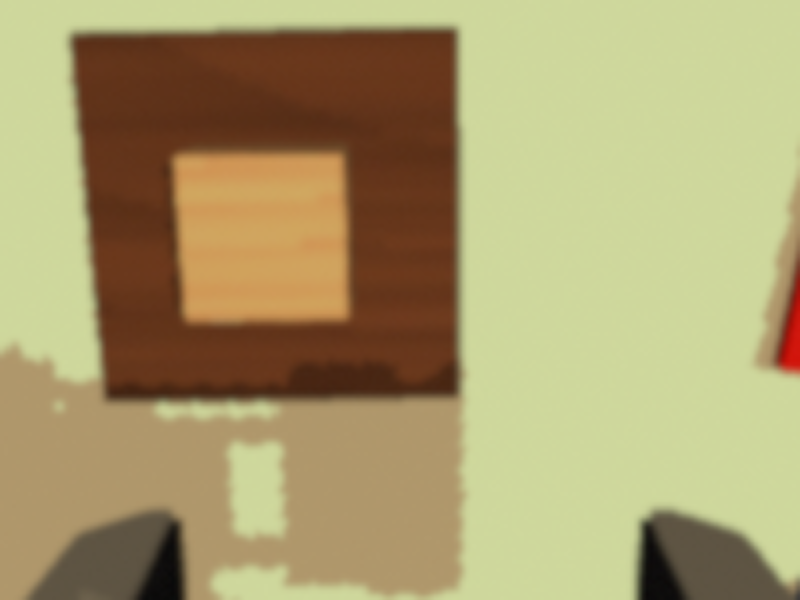

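```bash
python3 - <<'E'
from h import *
cp=np.load('w13cp.npy',allow_pickle=True).item()
f=lambda L:[(150+u/4,100+v/4) for u,v in L]
a=square(cp,f([(172,153),(345,152),(350,320),(183,322)]),37)
b=square(cp,f([(72,35),(457,29),(460,395),(105,398)]),13)
m=(a+b)/2
plan([b[0],b[1],120],-75.5)
E
```

```text
corners [[490.0, -242.3], [501.3, -284.6], [459.0, -296.2], [447.4, -253.6]] len [43.8 43.8 44.1 44.2]
 ctr [ 474.4 -269.2] edge ang mod90 [14.8 15.3 15.3 14.9]
corners [[510.0, -206.6], [537.0, -305.1], [438.8, -332.7], [412.0, -233.1]] len [102.2 102.  103.2 101.5]
 ctr [ 474.5 -269.4] edge ang mod90 [15.4 15.7 15.1 15.1]
clock 14.40 tcp [ 459.6 -312.5  257.7] jawyaw -75.5 open 69.7 F [ 0.2  0.4 -0.5]
 dp [ 0.1836 -0.0502 -0.034 ] turn [-0.0007  0.0032  0.0036] rows>= 5
```

apply_moves(
  increments=[
    {"dp":[0.03,-0.0502,-0.034],"turn":[-0.016,0.0032,0.003]},
    {"dp":[0.09,-0.0502,-0.034],"turn":[-0.016,0.0032,0.003]},
    {"dp":[0.14,-0.0502,-0.034],"turn":[-0.016,0.0032,0.003]},
    {"dp":[0.16,-0.0502,-0.034],"turn":[-0.016,0.0032,0.003]},
    {"dp":[0.17,-0.0502,-0.034],"turn":[-0.016,0.0032,0.003]},
    {"dp":[0.18,-0.0502,-0.034],"turn":[-0.016,0.0032,0.003]},
  ],
)

```text
clock: 15.0
tcp_pos: [474.9, -268.9, 122.7]
eef_rot: [-166.1, 90.0, 29.1]
contact_force: [0.2, -0.6, 0.8]
opening: 69.7
```

```bash
python3 - <<'E'
from h import *
cp,im=snap('wrist','w14',scale=1.5)
np.save('w14cp.npy',cp,allow_pickle=True)
plan([474.4,-269.3,100.5],-74.8)
E
```

```text
clock 15.05 tcp [ 474.5 -268.9  122. ] jawyaw -74.8 open 69.7 F [-0.7  0.7 -1.6]
 dp [0.0287 0.0005 0.0003] turn [0.0006 0.0002 0.0009] rows>= 3
```

View pics/w14.png

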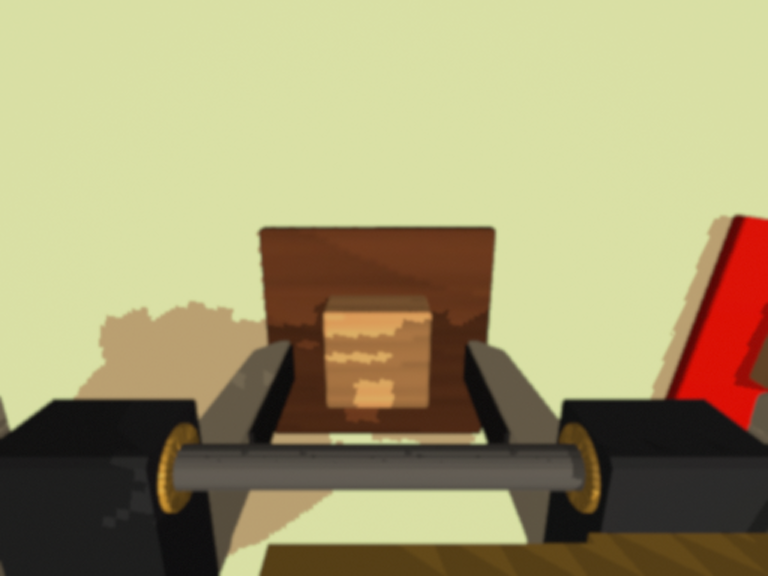

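apply_moves(
  increments=[
    {"dp":[0.015,0.0005,0.0003],"turn":[0,0,0.001]},
    {"dp":[0.0287,0.0005,0.0003],"turn":[0,0,0.001]},
    {"dp":[0.0287,0.0005,0.0003],"turn":[0,0,0.001]},
    {"dp":[0.0287,0.0005,0.0003],"turn":[0,0,0.001]},
  ],
)

```text
clock: 15.45
tcp_pos: [474.4, -269.3, 100.4]
eef_rot: [-19.7, 90.0, 175.5]
contact_force: [-0.2, -0.8, -0.8]
opening: 69.7
```

apply_moves(
  jaw=1,
  increments=[
    {"dp":[0,0,0],"turn":[0,0,0]},
    {"dp":[0,0,0],"turn":[0,0,0]},
    {"dp":[0,0,0],"turn":[0,0,0]},
    {"dp":[0,0,0],"turn":[0,0,0]},
    {"dp":[0,0,0],"turn":[0,0,0]},
    {"dp":[0,0,0],"turn":[0,0,0]},
  ],
)

```text
clock: 16.05
tcp_pos: [474.5, -269.3, 100.6]
eef_rot: [-3.4, 90.0, -168.2]
contact_force: [-1.1, 0.5, 4.0]
opening: 43.8
```

```bash
python3 - <<'E'
from h import *
cp=np.load('w14cp.npy',allow_pickle=True).item()
square(cp,[(u/1.5,v/1.5) for u,v in [(323,311),(432,311),(430,407),(326,408)]],37)
plan([474.5,-269,210],-74.8)
plan([490.5,213.9,210],-62.3)
E
```

```text
corners [[490.2, -241.9], [501.8, -284.1], [459.7, -296.4], [447.4, -253.3]] len [43.8 43.8 44.7 44.3]
 ctr [ 474.8 -268.9] edge ang mod90 [15.3 16.2 15.9 14.9]
clock 16.05 tcp [ 474.5 -269.3  100.6] jawyaw -74.8 open 43.8 F [-1.1  0.5  4. ]
 dp [-1.459e-01 -4.000e-04 -1.000e-04] turn [0.0005 0.0003 0.    ] rows>= 5
clock 16.05 tcp [ 474.5 -269.3  100.6] jawyaw -74.8 open 43.8 F [-1.1  0.5  4. ]
 dp [-0.1459 -0.6161 -0.1898] turn [-0.2773  0.0003  0.    ] rows>= 12
```

apply_moves(
  increments=[
    {"dp":[-0.03,0,0],"turn":[0,0,0]},
    {"dp":[-0.08,0,0],"turn":[0,0,0]},
    {"dp":[-0.13,-0.02,-0.006],"turn":[0,0,0]},
    {"dp":[-0.146,-0.06,-0.0185],"turn":[-0.03,0,0]},
    {"dp":[-0.146,-0.11,-0.034],"turn":[-0.07,0,0]},
    {"dp":[-0.146,-0.16,-0.049],"turn":[-0.12,0,0]},
    {"dp":[-0.146,-0.21,-0.065],"turn":[-0.17,0,0]},
    {"dp":[-0.146,-0.26,-0.08],"turn":[-0.22,0,0]},
    {"dp":[-0.146,-0.31,-0.0955],"turn":[-0.277,0,0]},
    {"dp":[-0.146,-0.35,-0.108],"turn":[-0.277,0,0]},
  ],
)

```text
clock: 17.05
tcp_pos: [483.4, 7.1, 210.0]
eef_rot: [-38.6, 90.0, 169.2]
contact_force: [-0.3, 0.3, -2.0]
opening: 43.9
```

```bash
python3 - <<'E'
from h import *
plan([490.5,213.9,210],-62.3)
E
```

```text
clock 17.05 tcp [483.4   7.1 210. ] jawyaw -62.2 open 43.9 F [-0.3  0.3 -2. ]
 dp [-0.     -0.2394 -0.137 ] turn [0.0025 0.0004 0.0003] rows>= 7
```

apply_moves(
  increments=[
    {"dp":[0,-0.05,-0.0286],"turn":[0.0025,0,0]},
    {"dp":[0,-0.1,-0.057],"turn":[0.0025,0,0]},
    {"dp":[0,-0.15,-0.086],"turn":[0.0025,0,0]},
    {"dp":[0,-0.19,-0.109],"turn":[0.0025,0,0]},
    {"dp":[0,-0.22,-0.126],"turn":[0.0025,0,0]},
    {"dp":[0,-0.2394,-0.137],"turn":[0.0025,0,0]},
    {"dp":[0,-0.2394,-0.137],"turn":[0.0025,0,0]},
    {"dp":[0,-0.2394,-0.137],"turn":[0.0025,0,0]},
  ],
)

```text
clock: 17.85
tcp_pos: [490.4, 213.4, 209.8]
eef_rot: [-7.3, 89.9, -159.6]
contact_force: [-0.2, 0.1, -0.8]
opening: 43.4
```

```bash
python3 - <<'E'
from h import *
cp,im=snap('wrist','w15',scale=1.5)
np.save('w15cp.npy',cp,allow_pickle=True)
snap('side','s15',crop=(120,150,320,330),scale=4)
plan([490.5,213.9,160],-62.3)
E
```

```text
clock 17.95 tcp [490.5 212.9 209.9] jawyaw -62.4 open 44.1 F [ 0.5  0.1 -1.1]
 dp [ 0.0665 -0.0012 -0.0007] turn [-0.0013  0.001   0.0002] rows>= 3
```

View pics/w15.png

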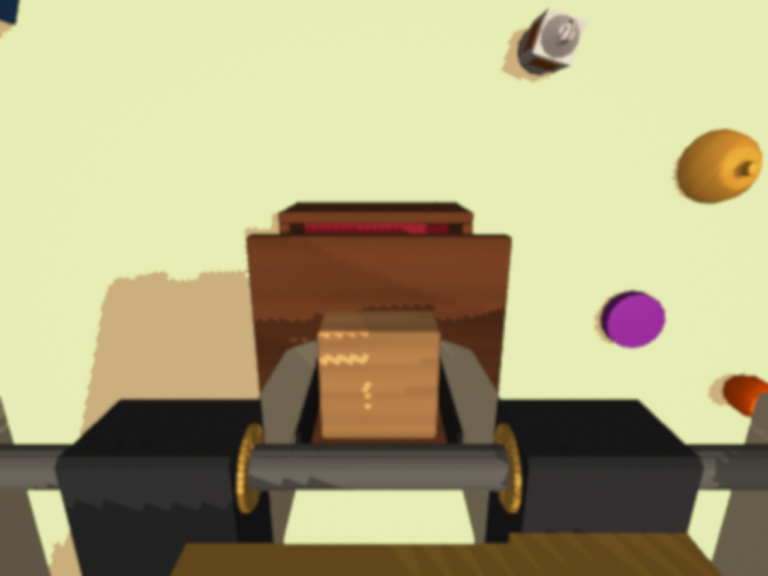

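View pics/s15.png

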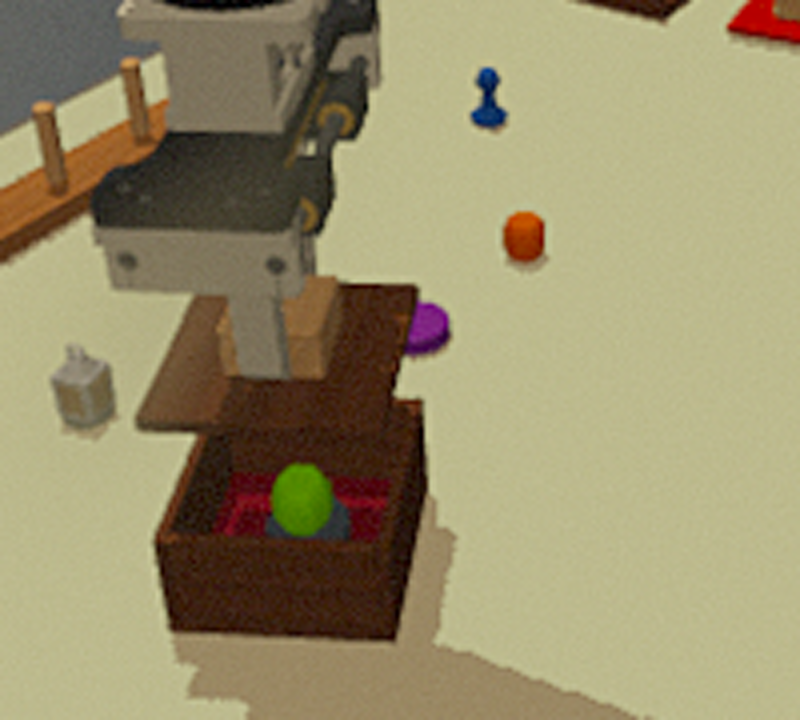

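```bash
python3 - <<'E'
from h import *
cp=np.load('w15cp.npy',allow_pickle=True).item()
tcp=np.array([490.5,212.9]); a=np.radians(-62.35); y=np.array([np.cos(a),np.sin(a)]); z=np.array([np.sin(a),-np.cos(a)])
def edge(p,q,h):
    A=px2w(cp,p[0]/1.5,p[1]/1.5,h)[:2];B=px2w(cp,q[0]/1.5,q[1]/1.5,h)[:2]; m=(A+B)/2-tcp; d=B-A
    print(h,'y,z',m@y,m@z,'ctr z',m@z+52,np.linalg.norm(d),np.degrees(np.arctan2(d[1],d[0])))
edge((247,236),(511,236),122.4)
edge((280,217),(472,217),56); edge((280,212),(472,212),56)
P=[(318,332),(440,332),(437,439),(320,438)]
c=square(cp,[(u/1.5,v/1.5) for u,v in P],146.4); print((c-tcp)@y,(c-tcp)@z)
E
python3 - <<'E'
import cv2
im=cv2.imread('pics/raw_w15.png'); cv2.imwrite('pics/w15z.png',cv2.resize(im[125:175,155:355],None,fx=4,fy=4,interpolation=cv2.INTER_CUBIC))
E
```

```text
122.4 y,z 0.07899494770016773 -51.90023651058756 ctr z 0.09976348941243884 101.66132328543733 -62.220921712149426
56 y,z -1.4370680468278285 -50.26318891900241 ctr z 1.7368110809975903 101.63554235322923 -62.22162724321934
56 y,z -1.4386840145141548 -52.89002919838082 ctr z -0.8900291983808231 101.30406938679685 -62.22181000275963
corners [[500.0, 242.0], [520.1, 203.9], [481.4, 182.9], [461.0, 222.6]] len [43.1 44.  44.7 43.6]
 ctr [490.6 212.9] edge ang mod90 [27.8 28.6 27.2 26.5]
0.10160617025649198 -0.10120772090236897
```

View pics/w15z.png

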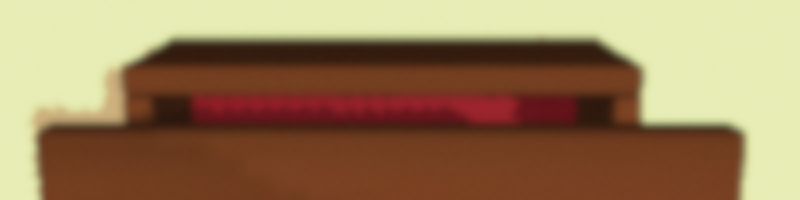

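apply_moves(
  increments=[
    {"dp":[0.01,-0.002,-0.0005],"turn":[0,0.001,0]},
    {"dp":[0.03,-0.002,-0.0005],"turn":[0,0.001,0]},
    {"dp":[0.05,-0.002,-0.0005],"turn":[0,0.001,0]},
    {"dp":[0.06,-0.002,-0.0005],"turn":[0,0.001,0]},
    {"dp":[0.07,-0.002,-0.0005],"turn":[0,0.001,0]},
    {"dp":[0.0745,-0.002,-0.0005],"turn":[0,0.001,0]},
    {"dp":[0.0745,-0.002,-0.0005],"turn":[0,0.001,0]},
    {"dp":[0.0745,-0.002,-0.0005],"turn":[0,0.001,0]},
  ],
)

```text
clock: 18.75
tcp_pos: [490.3, 214.4, 154.4]
eef_rot: [-178.3, 90.0, 29.3]
contact_force: [0.3, -0.1, -1.1]
opening: 43.6
```

```bash
python3 - <<'E'
from h import *
cp,im=snap('wrist','w16',scale=1.5)
snap('side','s16',crop=(120,150,320,330),scale=4)
plan([489.9,214.3,152],-62.3)
E
```

```text
clock 18.85 tcp [490.3 214.4 154.4] jawyaw -62.4 open 43.7 F [-0.6  0.9 -1.6]
 dp [ 0.0033 -0.0001  0.0005] turn [-0.0012 -0.001   0.    ] rows>= 3
```

View pics/w16.png

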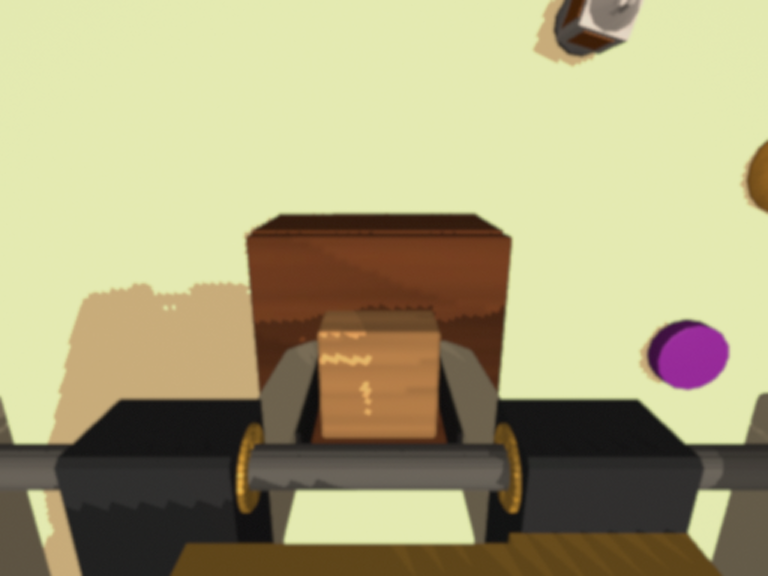

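View pics/s16.png

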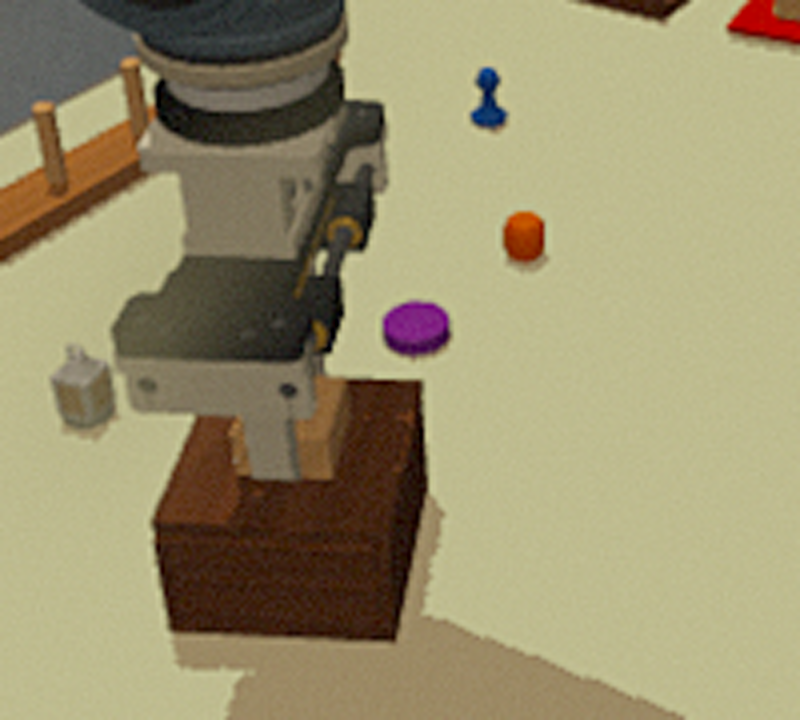

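apply_moves(
  increments=[
    {"dp":[0.001,0,0],"turn":[0,0,0]},
    {"dp":[0.002,0,0],"turn":[0,0,0]},
    {"dp":[0.003,0,0],"turn":[0,0,0]},
    {"dp":[0.0036,0,0],"turn":[0,0,0]},
    {"dp":[0.0036,0,0],"turn":[0,0,0]},
  ],
)

```text
clock: 19.35
tcp_pos: [490.3, 214.4, 151.7]
eef_rot: [-177.3, 90.0, 30.4]
contact_force: [-0.7, 0.9, -0.9]
opening: 43.8
```

apply_moves(
  increments=[
    {"dp":[0.0005,0,0],"turn":[0,0,0]},
    {"dp":[0.001,0,0],"turn":[0,0,0]},
    {"dp":[0.001,0,0],"turn":[0,0,0]},
  ],
)

```text
clock: 19.65
tcp_pos: [490.3, 214.5, 151.5]
eef_rot: [-179.6, 90.0, 28.1]
contact_force: [-2.4, -1.3, 7.5]
opening: 43.9
```

Contact at 7.5 N: the lid is seated. Release slowly (to ~58 mm) and rise.

apply_moves(
  jaw=0.4,
  increments=[
    {"dp":[0,0,0],"turn":[0,0,0]},
    {"dp":[0,0,0],"turn":[0,0,0]},
    {"dp":[0,0,0],"turn":[0,0,0]},
    {"dp":[0,0,0],"turn":[0,0,0]},
  ],
)

```text
clock: 20.05
tcp_pos: [490.3, 214.5, 151.5]
eef_rot: [179.7, 90.0, 27.4]
contact_force: [-0.6, -0.5, 0.6]
opening: 55.9
```

apply_moves(
  increments=[
    {"dp":[-0.04,0,0],"turn":[0,0,0]},
    {"dp":[-0.08,0,0],"turn":[0,0,0]},
    {"dp":[-0.12,0,0],"turn":[0,0,0]},
    {"dp":[-0.17,0,0],"turn":[0,0,0]},
    {"dp":[-0.19,0,0],"turn":[0,0,0]},
    {"dp":[-0.19,0,0],"turn":[0,0,0]},
  ],
)

```text
clock: 20.65
tcp_pos: [490.8, 214.6, 296.0]
eef_rot: [172.7, 89.7, 20.3]
contact_force: [-0.6, 0.5, -0.4]
opening: 56.0
```

```bash
python3 - <<'E'
from h import *
cp,im=snap('wrist','w17',crop=(150,90,350,240),scale=4)
np.save('w17cp.npy',cp,allow_pickle=True)
snap('side','s17',crop=(120,200,320,330),scale=4)
plan([656,191,250],-62.3)
E
```

```text
clock 20.75 tcp [489.9 214.3 293.2] jawyaw -62.4 open 55.8 F [-0.4 -0.2  0.5]
 dp [ 0.0576  0.1303 -0.1817] turn [-0.0013 -0.0001  0.0001] rows>= 6
```

View pics/w17.png

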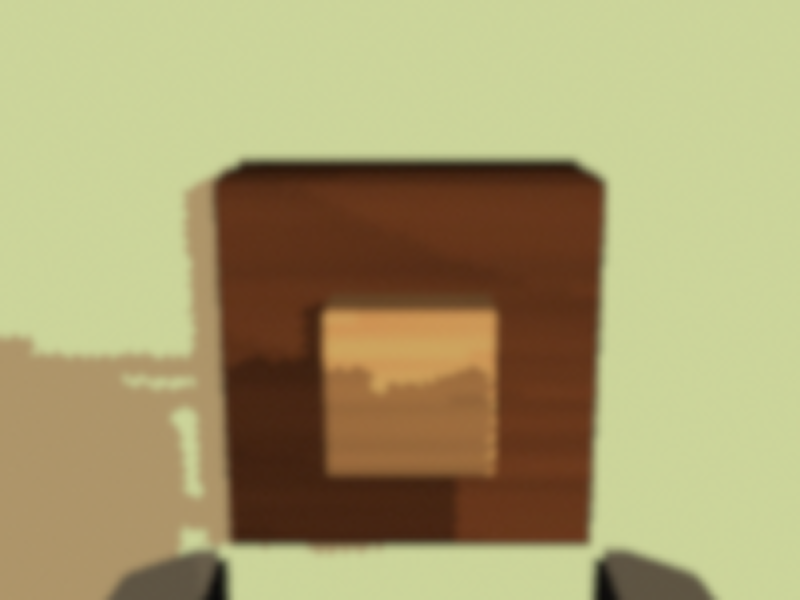

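View pics/s17.png

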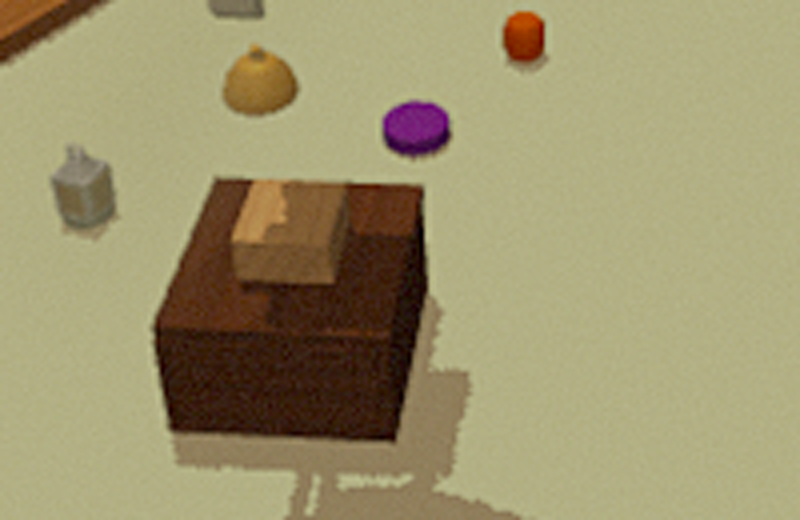

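```bash
python3 - <<'E'
from h import *
cp=np.load('w17cp.npy',allow_pickle=True).item()
f=lambda L:[(150+u/4,90+v/4) for u,v in L]
square(cp,f([(321,309),(497,309),(497,474),(326,475)]),88)
square(cp,f([(216,182),(603,182),(590,542),(231,541)]),64)
plan([656,191,260],-62.3)
E
```

```text
corners [[500.0, 243.7], [520.4, 204.7], [482.2, 183.6], [461.2, 222.9]] len [44.  43.7 44.5 44. ]
 ctr [491.  213.7] edge ang mod90 [27.7 28.9 28.1 28.2]
corners [[512.3, 282.5], [559.5, 192.6], [469.8, 144.3], [422.2, 235.6]] len [101.5 101.9 103.  101.6]
 ctr [491.  213.7] edge ang mod90 [27.7 28.3 27.5 27.5]
clock 20.75 tcp [489.9 214.3 293.2] jawyaw -62.4 open 55.8 F [-0.4 -0.2  0.5]
 dp [ 0.0442  0.1303 -0.1817] turn [-0.0013 -0.0001  0.0001] rows>= 6
```

apply_moves(
  increments=[
    {"dp":[0,0.13,-0.182],"turn":[0,0,0]},
    {"dp":[0.044,0.13,-0.182],"turn":[0,0,0]},
    {"dp":[0.044,0.13,-0.182],"turn":[0,0,0]},
    {"dp":[0.044,0.13,-0.182],"turn":[0,0,0]},
    {"dp":[0.044,0.13,-0.182],"turn":[0,0,0]},
    {"dp":[0.044,0.13,-0.182],"turn":[0,0,0]},
    {"dp":[0.044,0.13,-0.182],"turn":[0,0,0]},
  ],
)

```text
clock: 21.45
tcp_pos: [655.2, 191.6, 259.8]
eef_rot: [-25.2, 89.9, -177.5]
contact_force: [-0.7, 1.1, -0.4]
opening: 56.0
```

```bash
python3 - <<'E'
from h import *
cp,im=snap('wrist','w18',crop=(190,110,320,230),scale=5)
np.save('w18cp.npy',cp,allow_pickle=True)
print(state()['tcp_pos'],jawyaw(state()))
E
```

```text
[655.31579259 191.64557038 260.32273426] -62.31932222430986
```

View pics/w18.png

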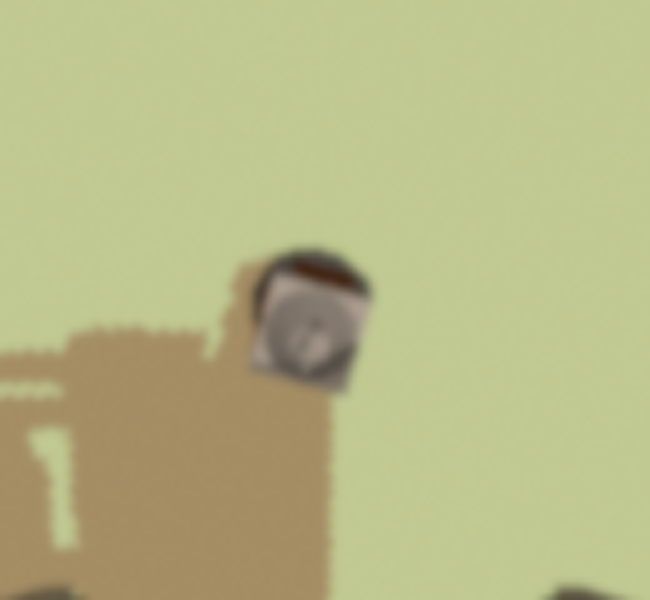

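```bash
python3 - <<'E'
from h import *
cp=np.load('w18cp.npy',allow_pickle=True).item()
f=lambda L:[(190+u/5,110+v/5) for u,v in L]
c=square(cp,f([(274,273),(373,293),(345,394),(249,371)]),30)
plan([c[0],c[1],180],-62.3)
E
```

```text
corners [[668.2, 207.1], [674.2, 186.2], [651.5, 180.9], [646.3, 201.9]] len [21.7 23.4 21.7 22.5]
 ctr [660.1 194. ] edge ang mod90 [16.1 13.2 13.8 13.2]
clock 21.50 tcp [655.3 191.6 260.3] jawyaw -62.3 open 55.7 F [ 0.1 -0.8  0.1]
 dp [ 1.071e-01  1.000e-04 -7.100e-03] turn [-0.0004  0.0001  0.0003] rows>= 4
```

apply_moves(
  increments=[
    {"dp":[0.05,0,-0.007],"turn":[0.15,0,0]},
    {"dp":[0.1,0,-0.007],"turn":[0.304,0,0]},
    {"dp":[0.134,0,-0.007],"turn":[0.304,0,0]},
    {"dp":[0.134,0,-0.007],"turn":[0.304,0,0]},
    {"dp":[0.134,0,-0.007],"turn":[0.304,0,0]},
    {"dp":[0.134,0,-0.007],"turn":[0.304,0,0]},
  ],
)

```text
clock: 22.1
tcp_pos: [660.6, 194.4, 162.2]
eef_rot: [-177.6, 89.8, 16.4]
contact_force: [0.0, -0.0, 0.7]
opening: 55.8
```

```bash
python3 - <<'E'
from h import *
cp,im=snap('wrist','w19',crop=(200,160,310,270),scale=5)
np.save('w19cp.npy',cp,allow_pickle=True)
print(state()['tcp_pos'],jawyaw(state()))
E
```

```text
[660.55148348 194.38024088 162.07033349] -75.98025858220151
```

View pics/w19.png

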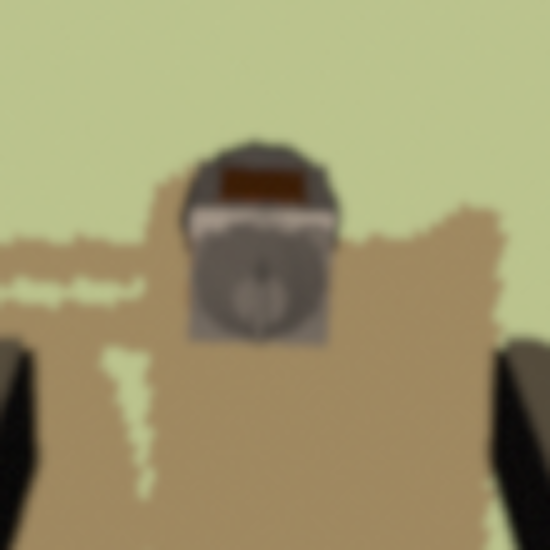

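```bash
python3 - <<'E'
from h import *
cp=np.load('w19cp.npy',allow_pickle=True).item()
f=lambda L:[(200+u/5,160+v/5) for u,v in L]
c=square(cp,f([(190,209),(334,209),(328,345),(188,343)]),30)
plan([c[0],c[1],92],-76)
E
```

```text
corners [[667.8, 207.2], [673.2, 185.9], [651.2, 181.0], [646.1, 202.4]] len [22.  22.5 22.  22.2]
 ctr [659.6 194.1] edge ang mod90 [14.1 12.5 13.2 12.5]
clock 22.15 tcp [660.6 194.4 162.1] jawyaw -76.0 open 56.0 F [-0.1  0.9 -0.1]
 dp [0.0934 0.     0.0016] turn [ 0.0004 -0.0038  0.0002] rows>= 4
```

apply_moves(
  increments=[
    {"dp":[0.03,0,0.0016],"turn":[0.015,-0.0035,0]},
    {"dp":[0.06,0,0.0016],"turn":[0.015,-0.0035,0]},
    {"dp":[0.08,0,0.0016],"turn":[0.015,-0.0035,0]},
    {"dp":[0.09,0,0.0016],"turn":[0.015,-0.0035,0]},
    {"dp":[0.0934,0,0.0016],"turn":[0.015,-0.0035,0]},
    {"dp":[0.0934,0,0.0016],"turn":[0.015,-0.0035,0]},
    {"dp":[0.0934,0,0.0016],"turn":[0.015,-0.0035,0]},
  ],
)

```text
clock: 22.85
tcp_pos: [660.0, 194.3, 93.0]
eef_rot: [-176.9, 89.9, 16.5]
contact_force: [-0.3, -0.1, 0.2]
opening: 55.8
```

apply_moves(
  jaw=1,
  increments=[
    {"dp":[0,0,0],"turn":[0,0,0]},
    {"dp":[0,0,0],"turn":[0,0,0]},
    {"dp":[0,0,0],"turn":[0,0,0]},
    {"dp":[0,0,0],"turn":[0,0,0]},
    {"dp":[0,0,0],"turn":[0,0,0]},
    {"dp":[0,0,0],"turn":[0,0,0]},
  ],
)

```text
clock: 23.45
tcp_pos: [660.1, 194.2, 93.1]
eef_rot: [-176.2, 89.9, 17.2]
contact_force: [-0.7, 0.3, 0.9]
opening: 21.7
```

```bash
python3 - <<'E'
from h import *
cp,im=snap('wrist','w20',crop=(170,170,330,290),scale=4)
np.save('w20cp.npy',cp,allow_pickle=True)
plan([490.7,214,270],-62.3)
E
```

```text
clock 23.50 tcp [660.  194.3  93.1] jawyaw -76.6 open 21.6 F [-0.1  0.7  1.1]
 dp [-0.2362 -0.0778  0.2132] turn [-3.188e-01 -2.100e-03 -1.000e-04] rows>= 7
```

View pics/w20.png

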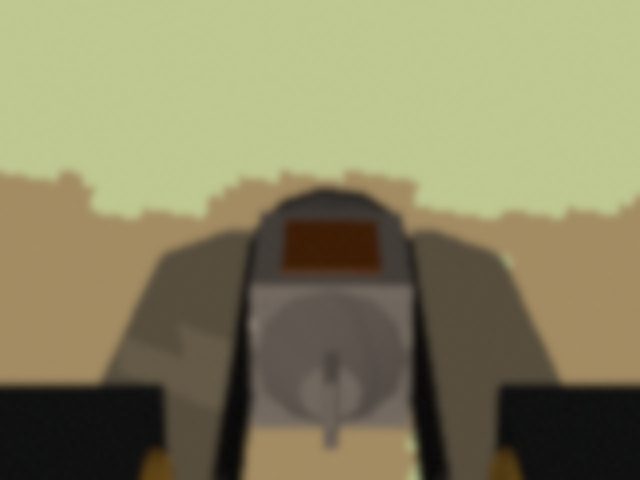

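apply_moves(
  increments=[
    {"dp":[-0.04,0,0],"turn":[0,-0.002,0]},
    {"dp":[-0.09,0,0],"turn":[0,-0.002,0]},
    {"dp":[-0.14,0,0],"turn":[0,-0.002,0]},
    {"dp":[-0.19,-0.01,0.03],"turn":[-0.05,-0.002,0]},
    {"dp":[-0.2,-0.025,0.07],"turn":[-0.1,-0.002,0]},
    {"dp":[-0.2,-0.04,0.11],"turn":[-0.16,-0.002,0]},
    {"dp":[-0.2,-0.055,0.15],"turn":[-0.22,-0.002,0]},
    {"dp":[-0.2,-0.07,0.19],"turn":[-0.28,-0.002,0]},
    {"dp":[-0.2,-0.0778,0.2132],"turn":[-0.319,-0.002,0]},
    {"dp":[-0.2,-0.0778,0.2132],"turn":[-0.319,-0.002,0]},
  ],
)

```text
clock: 24.5
tcp_pos: [489.1, 214.3, 243.0]
eef_rot: [-8.2, 90.0, -160.4]
contact_force: [0.4, -0.2, -0.5]
opening: 21.6
```

```bash
python3 - <<'E'
from h import *
plan([490.7,214,200],-62.3)
cp,im=snap('wrist','w21',crop=(150,100,350,250),scale=4)
np.save('w21cp.npy',cp,allow_pickle=True)
E
```

```text
clock 24.50 tcp [489.1 214.3 243. ] jawyaw -62.2 open 21.6 F [ 0.4 -0.2 -0.5]
 dp [ 0.0574  0.0013 -0.0017] turn [0.0023 0.0008 0.0001] rows>= 3
```

View pics/w21.png

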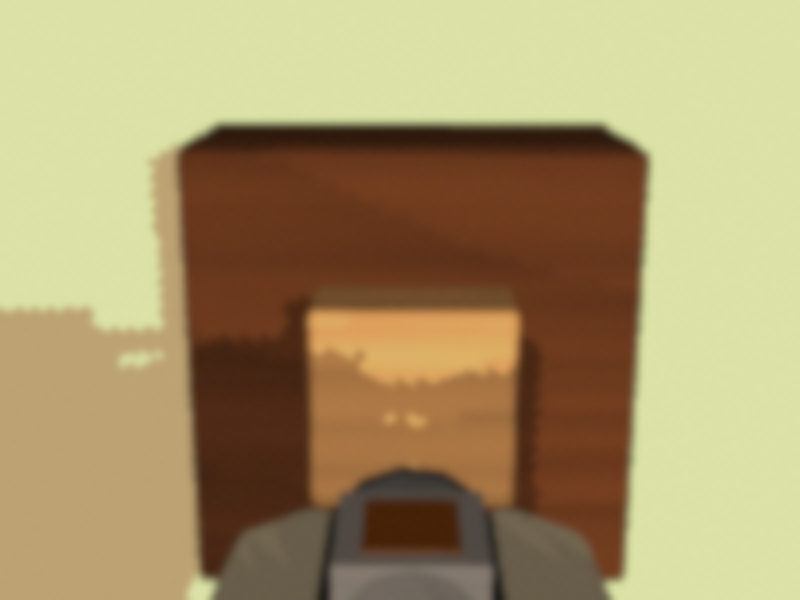

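```bash
python3 - <<'E'
from h import *
plan([490.3,214.4,183],-62.3)
E
```

```text
clock 24.55 tcp [490.6 214.2 243.2] jawyaw -62.3 open 21.4 F [0.6 0.4 0.2]
 dp [ 0.0802 -0.0004  0.0002] turn [ 0.0003 -0.0006 -0.0003] rows>= 4
```

apply_moves(
  increments=[
    {"dp":[0.02,-0.0004,0.0002],"turn":[0,0,0]},
    {"dp":[0.045,-0.0004,0.0002],"turn":[0,0,0]},
    {"dp":[0.06,-0.0004,0.0002],"turn":[0,0,0]},
    {"dp":[0.07,-0.0004,0.0002],"turn":[0,0,0]},
    {"dp":[0.076,-0.0004,0.0002],"turn":[0,0,0]},
    {"dp":[0.0795,-0.0004,0.0002],"turn":[0,0,0]},
    {"dp":[0.0795,-0.0004,0.0002],"turn":[0,0,0]},
    {"dp":[0.0795,-0.0004,0.0002],"turn":[0,0,0]},
  ],
)

```text
clock: 25.35
tcp_pos: [490.5, 214.5, 184.0]
eef_rot: [164.2, 89.9, 11.9]
contact_force: [-0.5, 0.3, -0.3]
opening: 21.8
```

```bash
python3 - <<'E'
from h import *
cp,im=snap('wrist','w22',crop=(150,120,350,270),scale=4)
np.save('w22cp.npy',cp,allow_pickle=True)
snap('side','s22',crop=(120,180,320,330),scale=4)
plan([490.3,214.4,182],-62.3)
E
```

```text
clock 25.45 tcp [490.5 214.5 184. ] jawyaw -62.3 open 21.8 F [-1.   0.4 -0. ]
 dp [ 0.0027 -0.      0.0003] turn [ 0.0004 -0.0018 -0.0005] rows>= 3
```

View pics/w22.png

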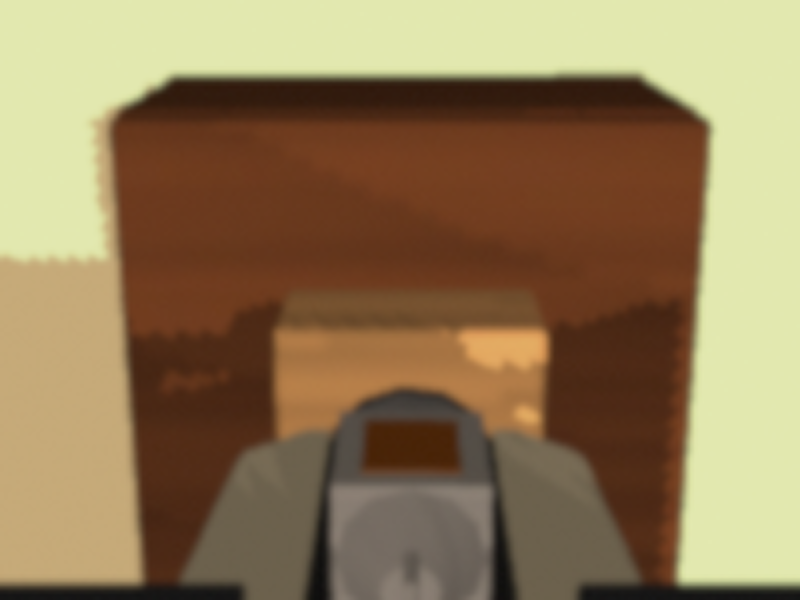

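View pics/s22.png

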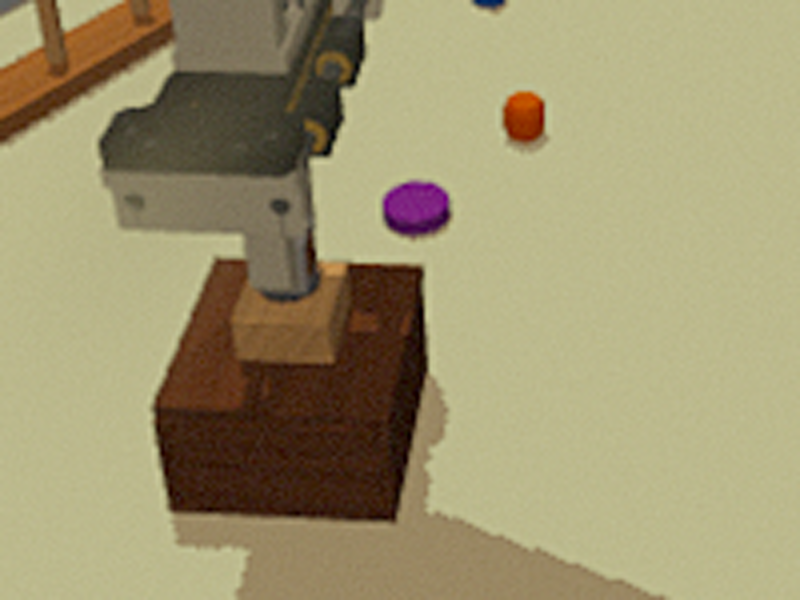

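apply_moves(
  increments=[
    {"dp":[0.001,0,0.0002],"turn":[0,-0.001,0]},
    {"dp":[0.002,0,0.0002],"turn":[0,-0.001,0]},
    {"dp":[0.0032,0,0.0002],"turn":[0,-0.001,0]},
    {"dp":[0.0032,0,0.0002],"turn":[0,-0.001,0]},
  ],
)

```text
clock: 25.85
tcp_pos: [490.3, 214.4, 181.5]
eef_rot: [134.8, 90.0, -17.5]
contact_force: [-0.5, 0.1, -0.5]
opening: 21.8
```

apply_moves(
  increments=[
    {"dp":[0.0005,0,0],"turn":[0,0,0]},
    {"dp":[0.0009,0,0],"turn":[0,0,0]},
    {"dp":[0.0009,0,0],"turn":[0,0,0]},
  ],
)

```text
clock: 26.15
tcp_pos: [490.4, 214.4, 181.0]
eef_rot: [147.6, 90.0, -4.7]
contact_force: [-2.9, -0.6, 3.3]
opening: 21.8
```

Touching (3.3 N). Release gently in two stages, then rise.

apply_moves(
  jaw=0.7,
  increments=[
    {"dp":[0,0,0],"turn":[0,0,0]},
    {"dp":[0,0,0],"turn":[0,0,0]},
    {"dp":[0,0,0],"turn":[0,0,0]},
  ],
)

```text
clock: 26.45
tcp_pos: [490.3, 214.4, 180.9]
eef_rot: [137.8, 90.0, -14.4]
contact_force: [-0.3, -0.2, 0.5]
opening: 27.9
```

apply_moves(
  jaw=0.5,
  increments=[
    {"dp":[0,0,0],"turn":[0,0,0]},
    {"dp":[0,0,0],"turn":[0,0,0]},
    {"dp":[0,0,0],"turn":[0,0,0]},
    {"dp":[0,0,0],"turn":[0,0,0]},
  ],
)

```text
clock: 26.85
tcp_pos: [490.3, 214.4, 180.9]
eef_rot: [138.6, 90.0, -13.7]
contact_force: [0.4, 0.5, 1.0]
opening: 46.0
```

apply_moves(
  increments=[
    {"dp":[-0.03,0,0],"turn":[0,0,0]},
    {"dp":[-0.07,0,0],"turn":[0,0,0]},
    {"dp":[-0.11,0,0],"turn":[0,0,0]},
    {"dp":[-0.16,0,0],"turn":[0,0,0]},
    {"dp":[-0.2,0,0],"turn":[0,0,0]},
    {"dp":[-0.2,0,0],"turn":[0,0,0]},
    {"dp":[-0.2,0,0],"turn":[0,0,0]},
  ],
)

```text
clock: 27.55
tcp_pos: [490.2, 214.4, 330.9]
eef_rot: [156.7, 89.9, 4.5]
contact_force: [0.1, 0.2, -0.2]
opening: 46.3
```

```bash
python3 - <<'E'
from h import *
cp,im=snap('wrist','w23',crop=(150,90,350,240),scale=4)
np.save('w23cp.npy',cp,allow_pickle=True)
snap('side','s23',scale=1.5)
st=state();print(st['clock'],st['tcp_pos'],st['contact_force'])
E
```

```text
27.65 [489.88056703 214.29829276 329.68745014] [-0.39048129  0.08717579  0.27738698]
```

View pics/w23.png

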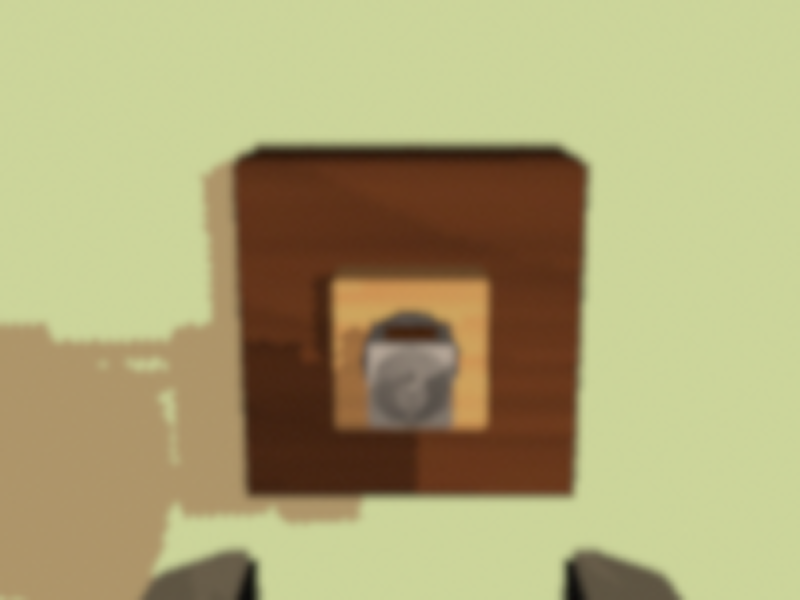

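View pics/s23.png

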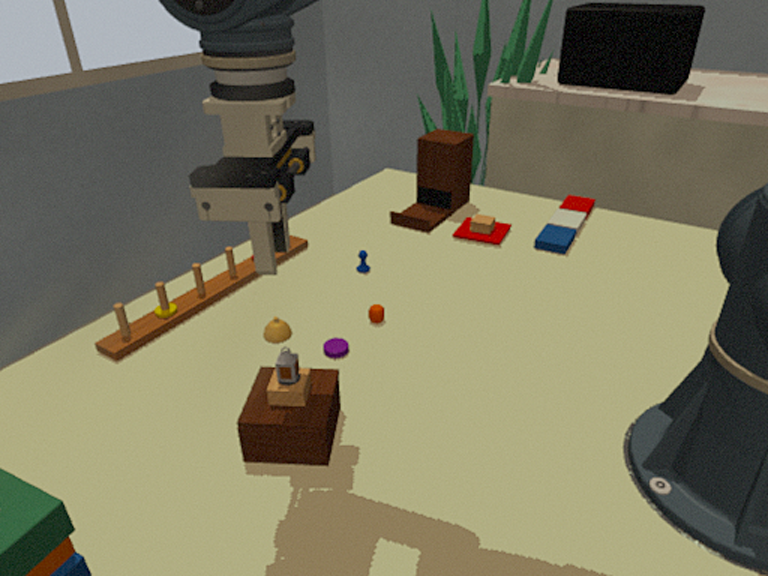

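```bash
python3 - <<'E'
from h import *
cp=np.load('w23cp.npy',allow_pickle=True).item()
f=lambda L:[(150+u/4,90+v/4) for u,v in L]
square(cp,f([(331,277),(490,277),(489,431),(334,431)]),88)
square(cp,f([(366,341),(454,341),(453,429),(368,429)]),118)
a=cv2.imread('pics/side0.png'); b=cv2.imread('pics/raw_s23.png')
d=cv2.absdiff(a,b).max(2)
for n,(x,y) in dict(violet=(224,231),orange=(251,209),bell=(185,220),pawn=(242,175)).items(): print(n,d[y-14:y+14,x-14:x+14].max(), d[y-14:y+14,x-14:x+14].mean())
E
```

```text
corners [[500.3, 243.6], [520.8, 204.6], [481.4, 183.1], [460.6, 222.7]] len [44.1 44.9 44.7 44.9]
 ctr [490.8 213.5] edge ang mod90 [27.8 28.5 27.8 27.8]
corners [[495.4, 229.0], [505.9, 209.1], [485.0, 198.1], [474.6, 217.8]] len [22.5 23.6 22.3 23.6]
 ctr [490.2 213.5] edge ang mod90 [27.8 27.8 27.8 28.4]
violet 29 10.589285714285714
orange 21 10.697704081632653
bell 92 11.427295918367347
pawn 18 10.738520408163266
```

```bash
python3 - <<'E'
from plant import *
print(close_job())
E
```

```text
the job is handed in; nothing more can be done
None
```

The vault is packed in the order you asked, and I handed the job in at about 27.7 s on the robot's clock, well under the 128 s limit.

- **Slate token:** it lies flat on the felt, about 1–2 mm from the middle of the floor.
- **Lime die:** it stands upright in the middle of the token, within about 1 mm.
- **Lid:** it is fully home. The TCP stopped at the expected height with 7.5 N of contact, and the side picture shows no gap.
- **Lantern:** it is upright and squared to the plinth. In the last wrist picture its body centre was about 0.6 mm from the plinth's centre.
- **Vault:** it measured within about 1 mm of the same place before and after packing, so it did not move.
- **Things to leave alone:** comparing the first and last side pictures, the violet token, orange die and pawn show no change. The bell's patch differed, which I put down to the lantern now standing in front of it in that view, but I did not check it from another camera. In the last picture the red look-alike lid was where it had been.

Two small things did not go cleanly. My vault-centre readings differed by up to about 1.5 mm between cameras, within the stated calibration. I also overshot once on the way to the lid, in free air, with no contact. The highest contact force I saw in the readings was 7.5 N.

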